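# Hold a stud square in its base plate with a try square

### The arm

A 7-joint arm with a two-finger parallel gripper is mounted at the origin on a cart in front of the work surface, level with it; the furniture and walls round the work are solid. World frame = base frame: x ahead of the robot, y to its left, z up, the work surface at z = 0. Lengths are in m, angles in degrees, forces in N, time in s.
With the tool pointing down it reaches from about 0.4 to 0.85 m from the base axis. Payload 4.4 kg.
Tool frame: the origin (TCP) lies midway between the tips of the shut fingers; the grasp point (between the pads) lies 19 mm behind it; z points along the fingers, y is the direction in which the jaws open and shut (so a half turn about z gives the same grasp; the last joint's range is limited). The gripper opens to 94 mm and grips with 3 to 60 N. Pads are 16 mm wide; open, the fingers measure 119 mm over their backs; the gripper's body (75 mm by 177 mm) begins 78 mm behind the grasp point.
Start: joints at [-76.135, 36.005, 2.206, 86.941, -1.547, 57.084, -1.146], TCP at [0.197, 0.619, 0.205] pointing down, gripper open.
Joint ranges: [-175.42, 175.42], [-21.48, 121.26], [-71.46, 75.88], [10.55, 141.38], [-63.04, 243.04], [13.31, 113.54], [-168.57, 168.57]. Speed limits (degrees/s): [147.25, 147.25, 180, 180, 180, 180, 180].

### API

Orientations are given as a 3x3 rotation matrix whose columns are the frame's x, y, z axes.
In Python, from station import * gives the robot as it stands.
- The arm moves only by the tool jog_arm, never from a script. Its argument "increments" is a list of rows, each an object with "fingers": the opening, from -1 (shut) to 1 (fully open); "offset": the shift along the tool's x, y, z in mm, a list of three; "spin": the turn about the tool's z in degrees. A call has 1 to 8 rows; each row is the pose to reach, as a shift and turn from the pose commanded when the call began, along the tool's axes at that moment; what a row does not reach only later rows make up. A row lasts 1/12 s, in which the tool goes at most 41.7 mm and 7.16 degrees, less where a joint would pass 70% of its speed; a pose out of reach is approached as far as the arm can. A call with a gripper value outside its range is refused whole. The fingers move at their own pace and stop on an object; "newtons" is the grip in N (left out, the last holds). Time passes only in rows, so rows that repeat a pose let the fingers close. It gives the time, the measured TCP pose, the force and the opening at its end, in the units of the state.
- get_state(): the state, without advancing time (a new reading comes with each control period).
- snapshot(name): name is "scene" or "top" or "wrist"; returns the picture (420x560x3 uint8, red, green, blue); there is no depth.
- camera_info(name): a dict with "fx", "fy", "cx", "cy" (pixels), "R" (3x3) and "t" (3): a world point X has camera coordinates R X + t. Camera axes: x right, y down, z forward; pixel columns grow to the right and rows downward; lengths in m; the calibration is good to about 2 mm. A picture is of the moment at which its call begins: read the wrist's pose just before it. camera_info takes no time and is no camera call; for the wrist camera it gives the pose at the moment of the call.
- hand_in(): hands the job in, once; it reports no verdict.
The state is a dict: "clock": time; "q": joint angles; "qd": joint speeds; "tau": joint torques, N m; "eef_pos": TCP position; "tool_rot": TCP orientation; "wrist_force": force on the tool from outside, world axes, zero at the start; "ft_torque": the same for the moment, N m; "opening": finger opening in m.
Only numpy, scipy, OpenCV 4.12 (cv2) and the standard library are available. Lean on these libraries where they do the work, as an engineer would, in place of code of your own. Each camera call takes 0.05 s, during which the arm holds its last target.

### The job

Stand the brass square-section stud in the base plate's pocket of matching shape, fully home, and let go of it. Then pick up the try square by its blade and press it into the corner between plate and stud, on the side of the stud that faces the round pocket: the stock flat on the plate and pointing to the round pocket, the back edge of the blade flat against the middle of the stud's face. Finish while still gripping the square and pressing it firmly both down on the plate and against the stud; leave the other things on the bench where they are.

Things in the scene. Friction and masses are not known exactly. Their poses are not given: they have to be found in the camera images.
- plate: Aluminium plate fixed on the bench, 80 (x) x 200 (y) x 37 mm; origin at the centre of its underside, z up. Two pockets 32 mm deep (floors 5 mm above the bench), mouths chamfered 3 mm: a square one, 26 x 26, sides parallel to the plate, at x = 0, y = +55 mm; a round one, 26 across, at x = 0, y = -75 mm.
- plate_hole0 (a point): Centre of the mouth of the square pocket, at the level of the plate's top.
- stud: Loose brass stud standing upright, 24 x 24 mm, 92 tall, chamfered foot, 0.3 kg; origin at the centre of its foot, z up, x and y normal to its sides (quarter turns are equal). It has 1 mm clearance each side in the square pocket; seated, its foot is 5 mm above the bench and 60 mm stands above the plate.
- try_square: Try square standing loose, 0.2 kg. Blue stock 88 long, 24 wide, 22 tall, slippery white sole (friction about 0.15); steel blade rising from one end, 28 wide (x), 10 thick (y), top 110 mm above the underside. Origin on the underside below the blade; z up; +x points out of the back edge of the blade (to press on the stud), 14 mm from the origin; stock from x = -76 to +12. Pressed home, the origin is 26 mm from the stud axis.
- square_grip (a point): Where to grip the blade of the try square, across its 10 mm: middle of the blade, 90 mm above the underside of the stock, 20 mm below the top of the blade.
- vial: Bystander: small plastic bottle with white cap, 36 mm across, 75 mm tall; origin at the centre of its underside.
- blue_cap: Bystander: blue screw cap, 53 mm across, 26 mm tall; origin at the centre of its underside.
- rubber_stopper: Bystander: black rubber stopper, 31 mm across, 26 mm tall; origin at the centre of its underside.
Mind the look-alikes: they are no part of the job. There is more than one size of the stud; the job needs the middle-sized.

How it is judged:
By the outcome, as a careful person would: the job done as asked, in the order asked, and still so for the second after the job is handed in, while the arm keeps its last pose, push and grip.
It also fails if it takes over 64 s, if anything falls off the work surface, if the arm or the gripper's body presses on something with over 40 N, if the wrist force passes 120 N, or if a joint passes its speed limit or range.

## Working session

There is one attempt and no reset: what is moved stays moved. The work goes in short steps, Python scripts to look and compute and a tool call to move; the robot and the scene stay as the last step left them, time stands still between calls to the robot, and variables do not carry over. Pictures are saved under pics/ and viewed, and the job is handed in when it is done.

Besides the shell and the picture viewer there is one more tool, called as name(argument=value, ...) on one line, values as JSON. jog_arm: Moves the arm, as the interface text tells. Its arguments: {"type":"object","properties":{"increments":{"type":"array","items":{"type":"object","properties":{"fingers":{"type":"number"},"offset":{"type":"array","items":{"type":"number"}},"spin":{"type":"number"}}}},"newtons":{"type":"number"}},"required":["increments"]}

```bash
mkdir -p pics; ls; python3 - <<'E'
from station import *
import cv2,numpy as np
for n in ["scene","top","wrist"]:
    im=snapshot(n); cv2.imwrite(f"pics/{n}0.png",cv2.resize(im[:,:,::-1],None,fx=1.4,fy=1.4))
    ci=camera_info(n); print(n,ci)
s=get_state(); print(s)
E
```

```text
pics
scene {'fx': 545.4244853895098, 'fy': 545.4244853895098, 'cx': 289.90980983621193, 'cy': 207.50620849242677, 'R': array([[ 0.52414008, -0.85149695, -0.01516982],
       [-0.39007701, -0.22420197, -0.89306965],
       [ 0.75704498,  0.474011  , -0.44966262]]), 't': array([-0.37370028,  0.29195946,  0.8383909 ])}
top {'fx': 513.8178489593286, 'fy': 513.8178489593286, 'cx': 281.9467504680644, 'cy': 203.79630266347849, 'R': array([[-6.10185228e-03, -9.99980595e-01, -1.25576688e-03],
       [-9.83068210e-01,  6.22863160e-03, -1.83134098e-01],
       [ 1.83138366e-01,  1.17047288e-04, -9.83087140e-01]]), 't': array([-0.06184125,  0.55161309,  1.20790959])}
wrist {'fx': 332.41484231342594, 'fy': 332.41484231342594, 'cx': 281.55227155827913, 'cy': 211.6623205999113, 'R': array([[ 0.30259414,  0.95311762, -0.00189559],
       [ 0.92829613, -0.29426175,  0.22732426],
       [ 0.21610896, -0.07054666, -0.97381728]]), 't': array([-0.64959817, -0.02359093,  0.3905408 ])}
{'clock': 0.15, 'q': array([-76.13632943,  36.0453293 ,   2.20354815,  86.98102835,
        -1.54566972,  57.08206959,  -1.14516486]), 'qd': array([ 0.00190621, -0.15604497, -0.05474979, -0.20122476, -0.08133027,
        0.12673245,  0.00344334]), 'tau': array([ 2.20160749e-03, -5.50090313e+01,  1.14534058e+00, -1.86816627e+01,
       -5.20977366e-02,  2.10085331e-02,  1.15618300e-04]), 'eef_pos': array([0.1967408 , 0.61900749, 0.20479165]), 'tool_rot': array([[-9.53017829e-01,  3.02913960e-01, -3.88278473e-04],
       [ 3.02914207e-01,  9.53016918e-01, -1.31825371e-03],
       [-2.92814984e-05, -1.37393436e-03, -9.99999056e-01]]), 'wrist_force': array([-0.57490717, -0.48775733,  0.21997022]), 'ft_torque': array([ 0.00245571,  0.01741633, -0.00105417]), 'opening': 0.09421672150532952}
```

View pics/scene0.png

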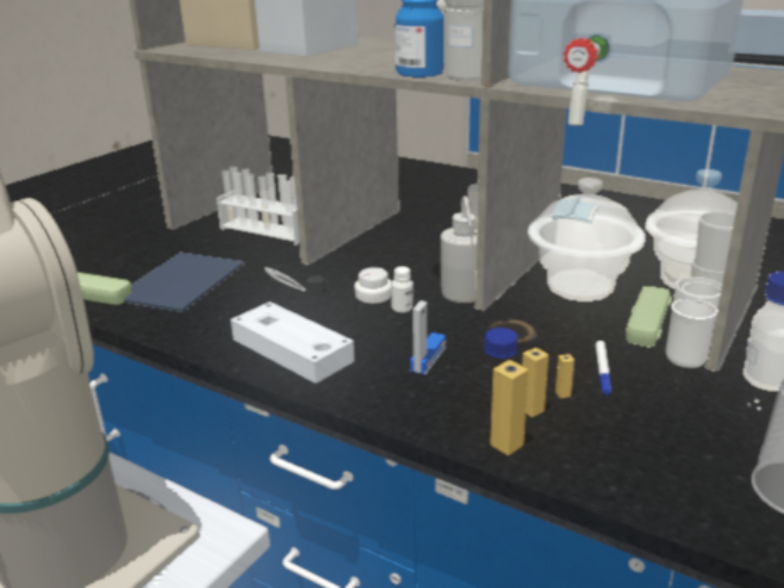

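View pics/top0.png

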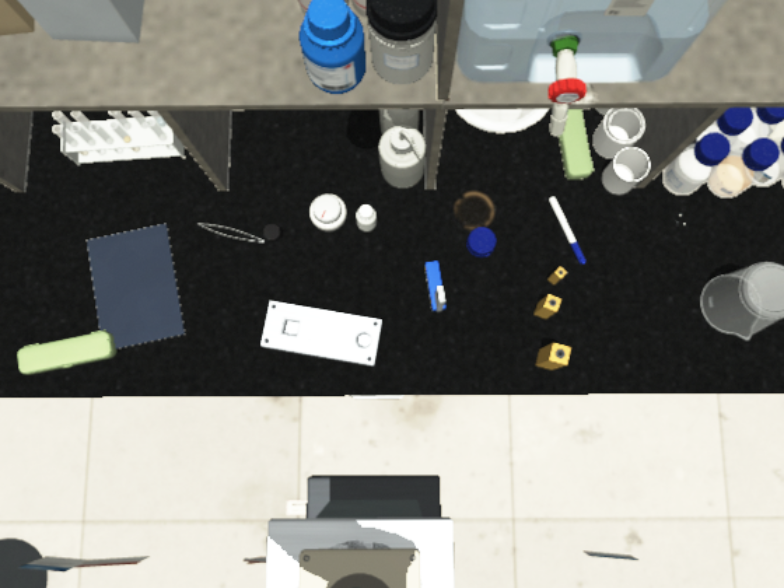

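View pics/wrist0.png

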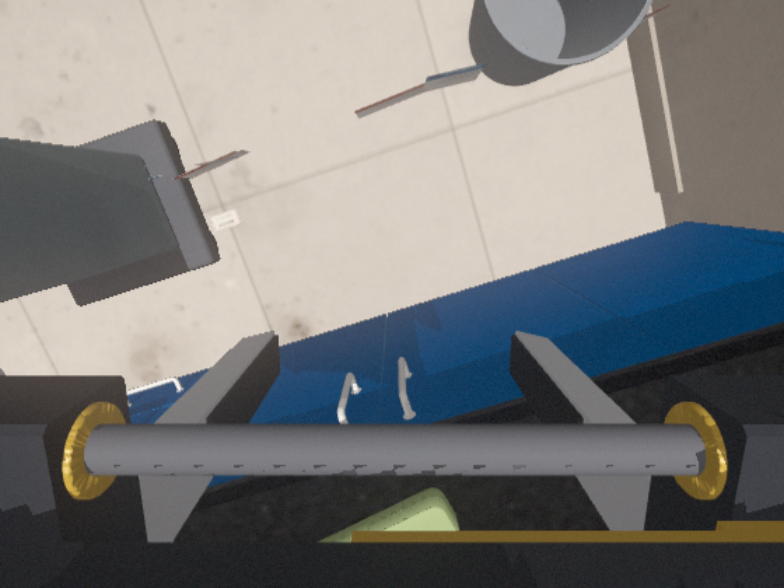

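```bash
cat > h.py <<'E'
from station import *
import cv2,numpy as np
def crop(n,name,x0,y0,w,h,s):
    im=snapshot(n)[:,:,::-1]; cv2.imwrite("pics/%s.raw.png"%name,im)
    cv2.imwrite("pics/%s.png"%name,cv2.resize(im[y0:y0+h,x0:x0+w],None,fx=s,fy=s,interpolation=cv2.INTER_CUBIC))
def proj(n,X,ci=None):
    c=ci or camera_info(n); p=np.atleast_2d(X)@c['R'].T+c['t']
    return np.c_[c['fx']*p[:,0]/p[:,2]+c['cx'],c['fy']*p[:,1]/p[:,2]+c['cy']]
def unproj(n,uv,z,ci=None):
    c=ci or camera_info(n); uv=np.atleast_2d(uv)
    d=np.c_[(uv[:,0]-c['cx'])/c['fx'],(uv[:,1]-c['cy'])/c['fy'],np.ones(len(uv))]@c['R']
    o=-c['R'].T@c['t']; return o+d*((np.atleast_1d(z)-o[2])/d[:,2])[:,None]
E
python3 - <<'E'
from h import *
im=cv2.imread
a=cv2.resize(cv2.imread("pics/top0.png"),(560,420))
E
python3 - <<'E'
from h import *
crop("top","t1",180,200,100,70,8)
im=cv2.imread("pics/t1.raw.png"); 
def c(im,n,x0,y0,w,h,s): cv2.imwrite("pics/%s.png"%n,cv2.resize(im[y0:y0+h,x0:x0+w],None,fx=s,fy=s,interpolation=cv2.INTER_CUBIC))
c(im,"t2",290,155,130,115,5.0)
crop("scene","s1",160,210,100,65,8)
im=cv2.imread("pics/s1.raw.png"); c(im,"s2",270,200,150,130,4.5)
E
```

```text
(no output)
```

View pics/t1.png

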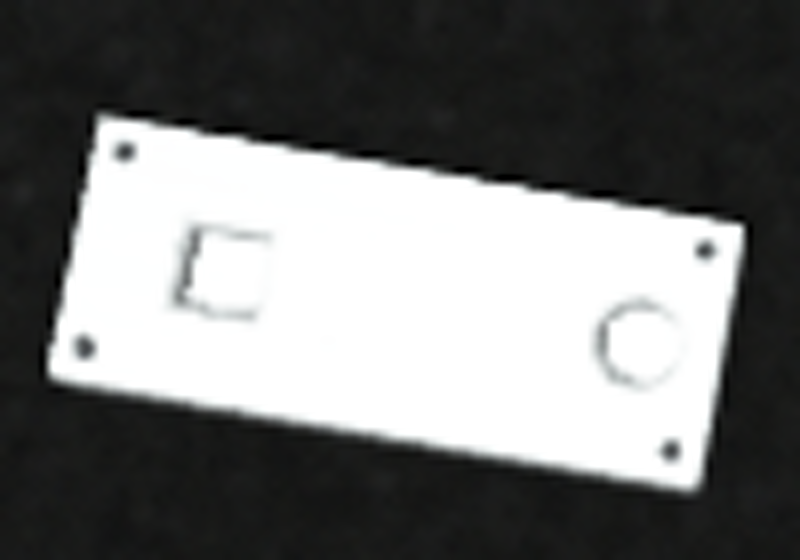

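View pics/t2.png

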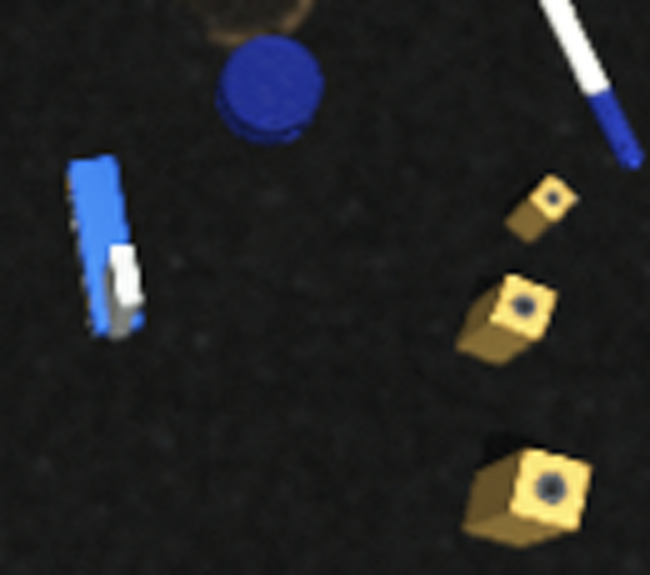

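View pics/s1.png

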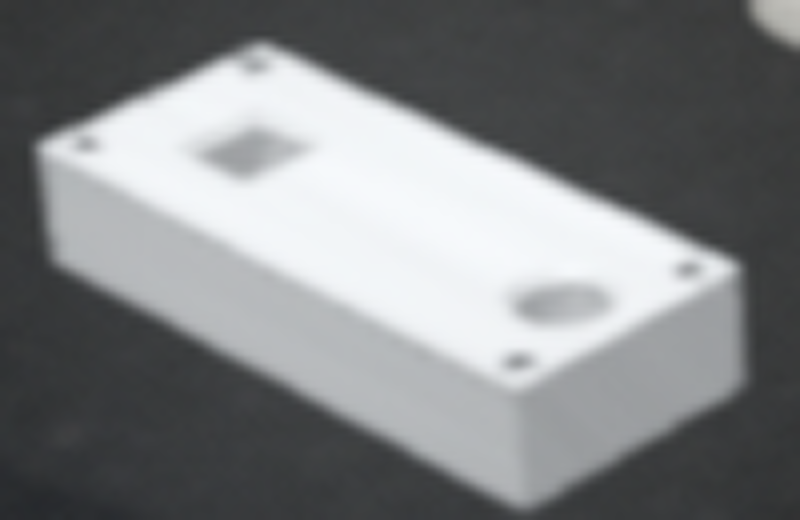

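View pics/s2.png

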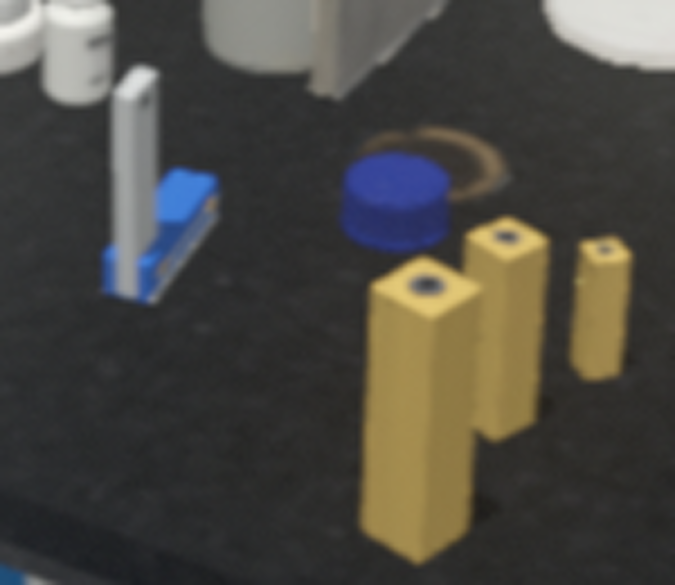

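```bash
cat > fit.py <<'E'
from h import *
from scipy.optimize import least_squares
T=lambda p:[290+(p[0]+.5)/5-.5,155+(p[1]+.5)/5-.5]
T1=lambda p:[180+(p[0]+.5)/8-.5,200+(p[1]+.5)/8-.5]
S1=lambda p:[160+(p[0]+.5)/8-.5,210+(p[1]+.5)/8-.5]
S=lambda p:[270+(p[0]+.5)/4.5-.5,200+(p[1]+.5)/4.5-.5]
ct,cs=camera_info("top"),camera_info("scene")
def fit(name,pts,x0):
    # pts: (cam,pixel,local)
    def r(x,cam=None):
        c,s=np.cos(x[2]),np.sin(x[2]); out=[]
        for cam,px,l in pts:
            X=[x[0]+c*l[0]-s*l[1],x[1]+s*l[0]+c*l[1],l[2]]
            out.append((proj(None,X,ct if cam=='t' else cs)[0]-px))
        return np.ravel(out)
    o=least_squares(r,x0,loss='soft_l1',f_scale=1.)
    print(name,np.round(o.x[:2]*1000,1),np.round(np.degrees(o.x[2]),2)); print(np.round(r(o.x).reshape(-1,2),1).tolist())
    for k in 'ts':
        q=[p for p in pts if p[0]==k]
        P=pts; 
        def rk(x):
            return np.ravel([ (proj(None,[x[0]+np.cos(x[2])*l[0]-np.sin(x[2])*l[1],x[1]+np.sin(x[2])*l[0]+np.cos(x[2])*l[1],l[2]],ct if k=='t' else cs)[0]-px) for _,px,l in q])
        ok=least_squares(rk,o.x,loss='soft_l1'); print('  only',k,np.round(ok.x[:2]*1000,1),np.round(np.degrees(ok.x[2]),2))
    return o.x
h=.037
pl=[('t',T1((98,113)),(.04,.1,h)),('t',T1((746,226)),(.04,-.1,h)),('t',T1((700,493)),(-.04,-.1,h)),('t',T1((48,378)),(-.04,.1,h)),
('s',S1((262,38)),(.04,.1,h)),('s',S1((742,268)),(.04,-.1,h)),('s',S1((520,390)),(-.04,-.1,h)),('s',S1((38,148)),(-.04,.1,h)),('s',S1((525,510)),(-.04,-.1,0)),('s',S1((745,385)),(.04,-.1,0)),('s',S1((55,265)),(-.04,.1,0))]
fit('plate',pl,[.5,.1,-.1])
a=.012;H=.092
# stud local corners: guess yaw; top-cam corner order: top,right,bottom,left
def stud(name,a,H,tp,sc,x0):
    fit(name,[('t',T(p),l) for p,l in tp]+[('s',S(p),l) for p,l in sc],x0)
ff=lambda a,H:[(a,a,H),(a,-a,H),(-a,-a,H),(-a,a,H)]
for nm,a,H in (('mid',.012,.092),):
    f=ff(a,H); 
    stud(nm,a,H,list(zip([(510,275),(556,292),(541,350),(492,330)],f))+[((458,350),(-a,a,0)),((500,365),(-a,-a,0))],
      list(zip([(507,216),(548,240),(507,258),(465,236)],f))+[((540,422),(a,-a,0)),((497,440),(-a,-a,0))],[.5,-.25,-.3])
B=.11
fit('square',[('t',T(p),l) for p,l in [((110,246),(-.014,-.005,B)),((133,245),(-.014,.005,B)),((141,303),(.014,.005,B)),((119,307),(.014,-.005,B)),((68,160),(-.076,-.012,.022)),((115,155),(-.076,.012,.022))]]+
 [('s',S(p),l) for p,l in [((140,66),(-.014,-.005,B)),((159,74),(-.014,.005,B)),((113,85),(.014,-.005,B)),((132,92),(.014,.005,B)),((182,170),(-.076,-.012,.022)),((218,180),(-.076,.012,.022)),((105,292),(.012,-.012,0)),((152,302),(.012,.012,0))]],[.5,-.07,np.pi])
E
python3 fit.py
```

```text
plate [469.8  64.6] -9.94
[[0.4, 1.5], [-0.7, 0.8], [-0.5, -0.3], [0.2, 0.3], [0.1, 1.0], [-0.3, -0.2], [-0.2, -0.3], [0.6, -0.3], [0.4, -0.2], [0.1, -0.2], [0.4, -0.8]]
  only t [471.2  64.3] -10.13
  only s [468.8  64.3] -9.75
mid [ 511.4 -330.6] -20.89
[[-0.3, 0.4], [0.2, 0.6], [0.0, -1.6], [0.1, -1.2], [-0.4, 0.4], [0.2, 0.7], [0.1, 0.1], [0.3, -0.1], [0.4, 0.1], [0.5, -0.2], [-1.2, -0.3], [-0.3, 0.3]]
  only t [ 511.6 -330.6] -20.35
  only s [ 511.3 -330.6] -21.22
square [ 525.8 -141.3] 186.91
[[0.1, 0.3], [-0.3, -0.1], [-0.2, 0.1], [-0.1, -0.2], [0.4, 0.2], [0.5, 0.0], [-0.3, -0.2], [-0.1, -1.1], [0.2, 1.4], [0.5, 0.7], [-1.1, -0.8], [0.8, -0.9], [-0.1, -0.1], [-0.2, 0.1]]
  only t [ 526.  -141.5] 187.74
  only s [ 525.3 -141.6] 185.7
```

```bash
cat >> h.py <<'E'
def to(x,y,z,yaw,verbose=True):
    """offset (mm, tool axes) and spin needed; yaw=desired world angle of tool y (deg). uses measured pose"""
    s=get_state(); R=s['tool_rot']; p=s['eef_pos']
    off=R.T@(np.array([x,y,z])-p)*1000
    cy=np.degrees(np.arctan2(R[1,1],R[0,1])); d=(yaw-cy+180)%360-180
    print('clk %.2f'%s['clock'],'off',np.round(off,1),'spin %.1f'%-d,'pos',np.round(p*1000,1),'yawy %.2f'%cy,'F',np.round(s['wrist_force'],1),'op %.1f'%(s['opening']*1e3),'q7 %.0f'%s['q'][6], 'tilt',np.round(R[:2,2],4))
E
python3 -c "
from h import *
to(.5,.1,.205,69.1); to(.5114,-.3306,.205,69.1)"
```

```text
clk 0.25 off [-4.463e+02 -4.029e+02  4.000e-01] spin 3.3 pos [196.8 619.2 205.1] yawy 72.36 F [-0.2  0.7  0.9] op 94.0 q7 -1 tilt [-0.0003 -0.0008]
clk 0.25 off [-5.876e+02 -8.098e+02  7.000e-01] spin 3.3 pos [196.8 619.2 205.1] yawy 72.36 F [-0.2  0.7  0.9] op 94.0 q7 -1 tilt [-0.0003 -0.0008]
```

jog_arm(increments=[{"offset":[-20,-18,0],"fingers":1},{"offset":[-45,-40,0]},{"offset":[-75,-68,0]},{"offset":[-105,-95,0]},{"offset":[-135,-122,0]},{"offset":[-165,-150,0]},{"offset":[-195,-176,0]},{"offset":[-225,-203,0],"spin":3.3}])

```text
invalid input at $.increments[0]: expected keys fingers, offset, spin
```

jog_arm(increments=[{"offset":[-20,-18,0],"fingers":1,"spin":0},{"offset":[-45,-40,0],"fingers":1,"spin":0},{"offset":[-75,-68,0],"fingers":1,"spin":0},{"offset":[-105,-95,0],"fingers":1,"spin":0},{"offset":[-135,-122,0],"fingers":1,"spin":0},{"offset":[-165,-150,0],"fingers":1,"spin":0},{"offset":[-195,-176,0],"fingers":1,"spin":0},{"offset":[-225,-203,0],"fingers":1,"spin":3.3}])

```text
clock: 0.92
eef_pos: [0.3505, 0.3562, 0.2057]
tool_rot: [[-0.934, 0.357, 0.0], [0.357, 0.934, 0.0], [-0.0, 0.001, -1.0]]
wrist_force: [1.1, 0.0, -0.6]
opening: 0.0941
```

```bash
python3 -c "
from h import *
to(.5,.1,.205,69.1); to(.5114,-.3306,.205,69.1)"
```

```text
clk 0.92 off [-231.2 -185.8    0.6] spin -0.0 pos [350.5 356.2 205.7] yawy 69.06 F [ 1.1  0.  -0.6] op 94.1 q7 23 tilt [0.0002 0.0005]
clk 0.92 off [-3.957e+02 -5.839e+02  3.000e-01] spin -0.0 pos [350.5 356.2 205.7] yawy 69.06 F [ 1.1  0.  -0.6] op 94.1 q7 23 tilt [0.0002 0.0005]
```

jog_arm(increments=[{"offset":[-32,-26,0],"fingers":1,"spin":0},{"offset":[-64,-52,0],"fingers":1,"spin":0},{"offset":[-96,-78,0],"fingers":1,"spin":0},{"offset":[-128,-104,0],"fingers":1,"spin":0},{"offset":[-160,-130,0],"fingers":1,"spin":0},{"offset":[-190,-158,0],"fingers":1,"spin":0},{"offset":[-215,-190,0],"fingers":1,"spin":0},{"offset":[-235,-225,0],"fingers":1,"spin":0}])

```text
clock: 1.58
eef_pos: [0.4905, 0.0619, 0.2056]
tool_rot: [[-0.934, 0.357, 0.002], [0.357, 0.934, 0.0], [-0.002, 0.001, -1.0]]
wrist_force: [1.1, -0.7, -0.4]
opening: 0.0939
```

jog_arm(increments=[{"offset":[-16,-38,0],"fingers":1,"spin":0},{"offset":[-32,-76,0],"fingers":1,"spin":0},{"offset":[-48,-114,0],"fingers":1,"spin":0},{"offset":[-64,-152,0],"fingers":1,"spin":0},{"offset":[-80,-190,0],"fingers":1,"spin":0},{"offset":[-96,-228,0],"fingers":1,"spin":0},{"offset":[-112,-266,0],"fingers":1,"spin":0},{"offset":[-126,-300,0],"fingers":1,"spin":0}])

```text
clock: 2.25
eef_pos: [0.4989, -0.2645, 0.2056]
tool_rot: [[-0.934, 0.359, 0.0], [0.359, 0.934, -0.001], [-0.001, -0.001, -1.0]]
wrist_force: [1.4, 0.4, 0.4]
opening: 0.0937
```

```bash
python3 -c "
from h import *
to(.5114,-.3306,.205,69.1); to(.5114,-.3306,.156,69.1)"
```

```text
clk 2.25 off [-35.3 -57.3   0.6] spin -0.1 pos [ 498.9 -264.5  205.6] yawy 68.99 F [1.4 0.4 0.4] op 93.7 q7 99 tilt [ 0.0003 -0.0007]
clk 2.25 off [-35.3 -57.2  49.6] spin -0.1 pos [ 498.9 -264.5  205.6] yawy 68.99 F [1.4 0.4 0.4] op 93.7 q7 99 tilt [ 0.0003 -0.0007]
```

jog_arm(increments=[{"offset":[-17,-28,0],"fingers":1,"spin":0},{"offset":[-35.3,-57.3,0],"fingers":1,"spin":0},{"offset":[-35.3,-57.3,20],"fingers":1,"spin":0},{"offset":[-35.3,-57.3,45],"fingers":1,"spin":0},{"offset":[-35.3,-57.3,65],"fingers":1,"spin":0},{"offset":[-35.3,-57.3,80],"fingers":1,"spin":0},{"offset":[-35.3,-57.3,85],"fingers":1,"spin":0},{"offset":[-35.3,-57.3,85],"fingers":1,"spin":0}])

```text
clock: 2.92
eef_pos: [0.511, -0.327, 0.1191]
tool_rot: [[-0.934, 0.357, -0.002], [0.357, 0.934, 0.001], [0.003, 0.001, -1.0]]
wrist_force: [0.0, 0.6, 0.7]
opening: 0.0939
```

```bash
python3 -c "
from h import *
to(.5114,-.3306,.056,69.1)
im=snapshot('wrist')[:,:,::-1]; cv2.imwrite('pics/w1.png',cv2.resize(im,None,fx=1.4,fy=1.4))
crop('top','t3',290,155,130,115,5)"
```

```text
clk 2.92 off [-1.8 -3.2 63.1] spin -0.0 pos [ 511.  -327.   119.1] yawy 69.07 F [0.  0.6 0.7] op 93.9 q7 104 tilt [-0.0025  0.0015]
```

View pics/w1.png

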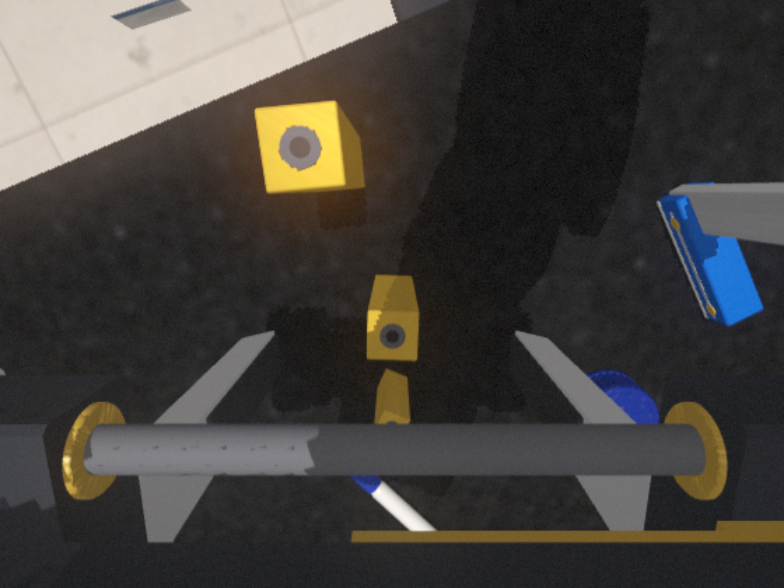

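View pics/t3.png

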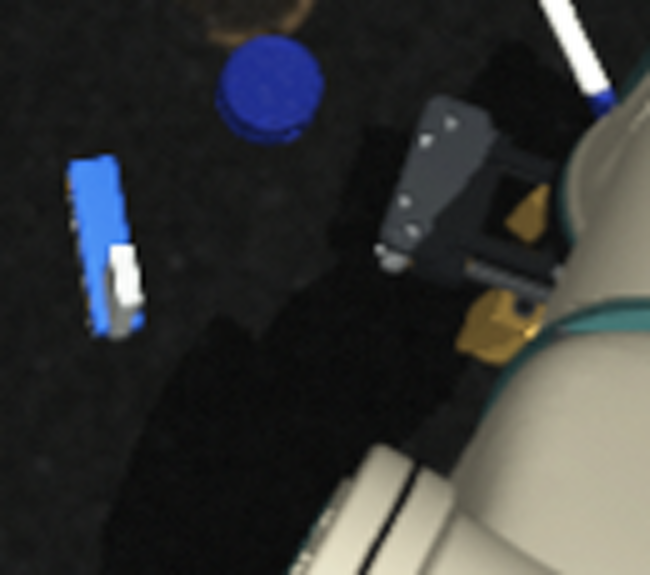

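```bash
python3 -c "
from h import *
c=camera_info('wrist')
uv=np.array([[366,310],[419,310],[418,360],[366,359],[393,336]])/1.4
X=unproj('',uv,.092,c); print(np.round(X*1000,1)); print(np.round(X[:4].mean(0)*1000,1))
e=X[1]-X[0]; print(np.degrees(np.arctan2(e[1],e[0])),np.linalg.norm(e)); e=X[2]-X[3]; print(np.degrees(np.arctan2(e[1],e[0])),np.linalg.norm(e))
to(.5114,-.3306,.056,69.1)"
```

```text
[[ 497.8 -335.9   92. ]
 [ 506.5 -312.9   92. ]
 [ 529.5 -321.9   92. ]
 [ 520.2 -344.8   92. ]
 [ 514.  -328.7   92. ]]
[ 513.5 -328.9   92. ]
69.099738573311 0.02458325979036749
67.93589617173936 0.024745194287626445
clk 3.02 off [-0.  -2.8 65.1] spin -0.0 pos [ 512.3 -327.9  121.1] yawy 69.06 F [0.4 0.5 0.5] op 94.2 q7 104 tilt [ 0.0008 -0.0005]
```

jog_arm(increments=[{"offset":[0,-1.5,10],"fingers":1,"spin":0},{"offset":[0,-1.5,25],"fingers":1,"spin":0},{"offset":[0,-1.5,40],"fingers":1,"spin":0},{"offset":[0,-1.5,55],"fingers":1,"spin":0},{"offset":[0,-1.5,65],"fingers":1,"spin":0},{"offset":[0,-1.5,65],"fingers":0,"spin":0},{"offset":[0,-1.5,65],"fingers":-1,"spin":0},{"offset":[0,-1.5,65],"fingers":-1,"spin":0}], newtons=30)

```text
clock: 3.68
eef_pos: [0.5119, -0.3295, 0.0563]
tool_rot: [[-0.934, 0.357, 0.001], [0.357, 0.934, -0.001], [-0.002, -0.0, -1.0]]
wrist_force: [1.3, -0.5, 0.2]
opening: 0.0772
```

jog_arm(increments=[{"offset":[0,0,0],"fingers":-1,"spin":0},{"offset":[0,0,0],"fingers":-1,"spin":0},{"offset":[0,0,0],"fingers":-1,"spin":0},{"offset":[0,0,0],"fingers":-1,"spin":0},{"offset":[0,0,0],"fingers":-1,"spin":0},{"offset":[0,0,0],"fingers":-1,"spin":0},{"offset":[0,0,0],"fingers":-1,"spin":0},{"offset":[0,0,0],"fingers":-1,"spin":0}])

```text
clock: 4.35
eef_pos: [0.5114, -0.3289, 0.0555]
tool_rot: [[-0.934, 0.357, -0.0], [0.357, 0.934, 0.0], [0.0, 0.0, -1.0]]
wrist_force: [0.1, 1.3, -1.5]
opening: 0.0242
```

```bash
python3 -c "
from h import *
to(.4795,.1188,.205,80.1)
im=snapshot('wrist')[:,:,::-1]; cv2.imwrite('pics/w2.png',cv2.resize(im,None,fx=1.4,fy=1.4))
"
```

```text
clk 4.35 off [ 189.8  406.8 -149.5] spin -11.0 pos [ 511.4 -328.9   55.5] yawy 69.06 F [ 0.1  1.3 -1.5] op 24.2 q7 105 tilt [-0.      0.0002]
```

View pics/w2.png

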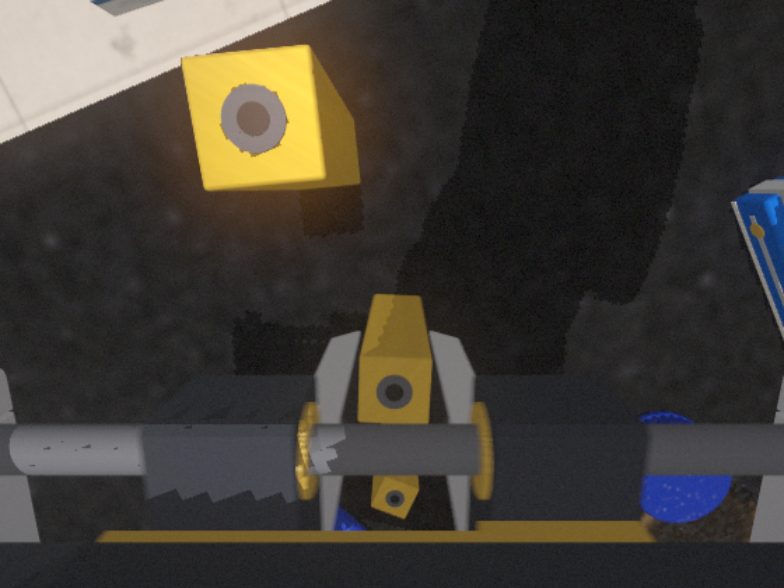

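```bash
python3 -c "
from h import *
c=camera_info('wrist')
uv=np.array([[361,355],[431,358],[430,422],[358,421],[394,391]])/1.4
X=unproj('',uv,.092,c); print(np.round(X*1000,1)); print(np.round(X[:4].mean(0)*1000,1))
s=get_state();R=s['tool_rot'];print(np.round((X-s['eef_pos'])@R*1000,1))
"
```

```text
[[ 495.5 -333.9   92. ]
 [ 504.6 -313.    92. ]
 [ 526.  -321.1   92. ]
 [ 517.  -343.6   92. ]
 [ 511.1 -328.4   92. ]]
[ 510.8 -327.9   92. ]
[[ 13.1 -10.4 -36.6]
 [ 12.   12.4 -36.6]
 [-10.8  12.5 -36.6]
 [-10.5 -11.7 -36.6]
 [  0.4   0.4 -36.6]]
```

jog_arm(increments=[{"offset":[0,0,-5],"fingers":-1,"spin":0},{"offset":[0,0,-20],"fingers":-1,"spin":0},{"offset":[0,0,-45],"fingers":-1,"spin":0},{"offset":[0,0,-70],"fingers":-1,"spin":0},{"offset":[0,0,-95],"fingers":-1,"spin":0},{"offset":[0,0,-120],"fingers":-1,"spin":0},{"offset":[0,0,-140],"fingers":-1,"spin":0},{"offset":[5,10,-150],"fingers":-1,"spin":0}], newtons=40)

```text
clock: 5.07
eef_pos: [0.5106, -0.3209, 0.208]
tool_rot: [[-0.933, 0.36, 0.003], [0.36, 0.933, -0.004], [-0.004, -0.003, -1.0]]
wrist_force: [0.3, -1.5, -3.4]
opening: 0.024
```

jog_arm(increments=[{"offset":[9,20,0],"fingers":-1,"spin":0},{"offset":[22,47,0],"fingers":-1,"spin":-2},{"offset":[35,75,0],"fingers":-1,"spin":-4},{"offset":[49,105,0],"fingers":-1,"spin":-6},{"offset":[63,135,0],"fingers":-1,"spin":-8},{"offset":[77,165,0],"fingers":-1,"spin":-10},{"offset":[91,195,0],"fingers":-1,"spin":-11},{"offset":[105,225,0],"fingers":-1,"spin":-11}])

```text
clock: 5.73
eef_pos: [0.4908, -0.0678, 0.2047]
tool_rot: [[-0.985, 0.171, -0.002], [0.171, 0.985, 0.001], [0.002, 0.0, -1.0]]
wrist_force: [0.3, 0.3, -4.1]
opening: 0.0237
```

```bash
python3 -c "
from h import *
to(.4795,.1188,.205,80.1)"
```

```text
clk 5.73 off [ 4.310e+01  1.819e+02 -1.000e-01] spin 0.0 pos [490.8 -67.8 204.7] yawy 80.14 F [ 0.3  0.3 -4.1] op 23.7 q7 87 tilt [-0.0023  0.0007]
```

jog_arm(increments=[{"offset":[0,28,0],"fingers":-1,"spin":0},{"offset":[0,56,0],"fingers":-1,"spin":0},{"offset":[0,84,0],"fingers":-1,"spin":0},{"offset":[0,112,0],"fingers":-1,"spin":0},{"offset":[0,140,0],"fingers":-1,"spin":0},{"offset":[0,165,0],"fingers":-1,"spin":0},{"offset":[0,180,0],"fingers":-1,"spin":0},{"offset":[0,182,0],"fingers":-1,"spin":0}])

```text
clock: 6.4
eef_pos: [0.5226, 0.1142, 0.2046]
tool_rot: [[-0.986, 0.166, -0.002], [0.166, 0.986, 0.002], [0.002, 0.002, -1.0]]
wrist_force: [0.9, 0.3, -3.2]
opening: 0.0237
```

jog_arm(increments=[{"offset":[0,0,0],"fingers":-1,"spin":0},{"offset":[0,0,0],"fingers":-1,"spin":0},{"offset":[0,0,0],"fingers":-1,"spin":0}])

```text
clock: 6.65
eef_pos: [0.5233, 0.1073, 0.2052]
tool_rot: [[-0.985, 0.175, -0.001], [0.175, 0.985, -0.001], [0.001, -0.001, -1.0]]
wrist_force: [-0.4, 0.8, -3.9]
opening: 0.0238
```

```bash
python3 -c "
from h import *
to(.4795,.1188,.205,80.1)
c=camera_info('wrist'); np.save('c3.npy',c,allow_pickle=True)
im=snapshot('wrist')[:,:,::-1]; cv2.imwrite('pics/w3.png',cv2.resize(im,None,fx=1.4,fy=1.4))
"
```

```text
clk 6.65 off [45.1  3.7  0.2] spin -0.2 pos [523.3 107.3 205.2] yawy 79.94 F [-0.4  0.8 -3.9] op 23.8 q7 67 tilt [-0.0012 -0.0012]
```

View pics/w3.png

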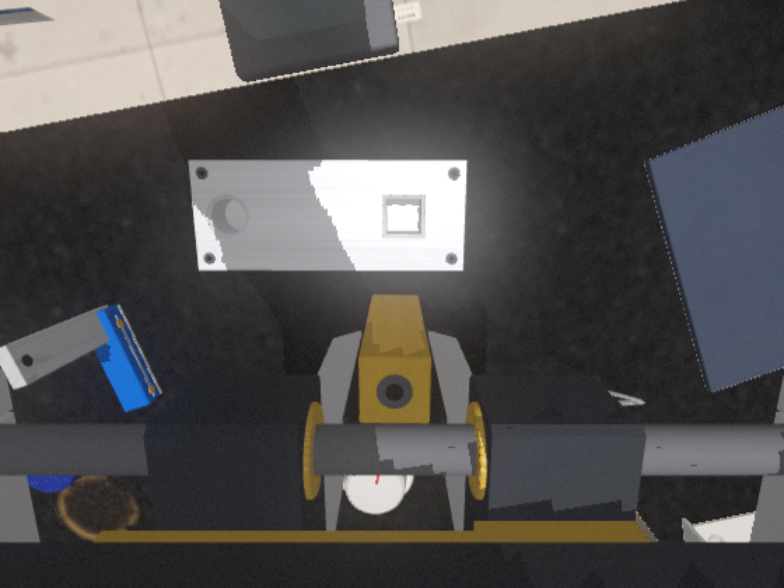

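```bash
cat > fitw.py <<'E'
from h import *
from scipy.optimize import least_squares
def fitw(c,pts):
    def r(x):
        C,S=np.cos(x[2]),np.sin(x[2])
        X=np.array([[x[0]+C*l[0]-S*l[1],x[1]+S*l[0]+C*l[1],l[2]] for _,l in pts])
        return (proj(None,X,c)-np.array([p for p,_ in pts])/1.4).ravel()
    o=least_squares(r,[.47,.065,-.17],loss='soft_l1'); x=o.x
    print('plate',np.round(x[:2]*1000,1),np.degrees(x[2])); print(np.round(r(x).reshape(-1,2),1).tolist())
    print('hole',1000*(x[0]-np.sin(x[2])*.055),1000*(x[1]+np.cos(x[2])*.055))
    return x
E
python3 - <<'E'
from fitw import *
c=np.load('c3.npy',allow_pickle=True).item(); h=.037; w=.016
pts=[((189,160),(-.04,-.1,h)),((467,160),(-.04,.1,h)),((464,271),(.04,.1,h)),((198,271),(.04,-.1,h))]
fitw(c,pts)
pts+=[((382,195),(-w,.055-w,h)),((426,195),(-w,.055+w,h)),((426,238),(w,.055+w,h)),((382,238),(w,.055-w,h))]
fitw(c,pts); 
print(unproj(None,np.array([404,216.5])/1.4,.037,c)*1000)
X=unproj(None,np.array([[371,295],[418,295]])/1.4,.205-.0555,c)*1000
s=get_state(); print(X, (X.mean(0)-s['eef_pos']*1000)@s['tool_rot'])
E
```

```text
plate [470.6  68.4] -10.057706334477837
[[-0.1, 0.3], [-0.0, 0.4], [-0.6, -0.4], [0.9, -0.5]]
hole 480.17852040908383 122.53009060634679
plate [470.5  68.4] -10.035408608324447
[[-0.2, 0.3], [-0.1, 0.3], [-0.6, -0.5], [0.9, -0.6], [0.1, -0.3], [0.0, -0.3], [-0.5, 0.4], [0.3, 0.4]]
hole 480.0982708239628 122.5269407511812
[[479.87268649 122.55812678  37.        ]]
[[509.67829896  97.91760122 149.5       ]
 [513.91671883 121.93584472 149.5       ]] [11.96370435  0.57394335 55.81219543]
```

```bash
python3 -c "
from h import *
to(.4795,.1188,.205,80.1)
crop('top','t4',180,200,100,70,8)
to(.4795,.1188,.205,80.1)
c=camera_info('wrist'); np.save('c4.npy',c,allow_pickle=True)
im=snapshot('wrist')[:,:,::-1]; cv2.imwrite('pics/w4.png',cv2.resize(im,None,fx=1.4,fy=1.4))
d=np.load('c3.npy',allow_pickle=True).item(); print(-d['R'].T@d['t'],-c['R'].T@c['t'])
"
```

```text
clk 6.70 off [45.3  3.6  0.3] spin -0.2 pos [523.5 107.3 205.3] yawy 79.93 F [ 0.1 -0.8 -3.8] op 23.6 q7 67 tilt [-0.0008 -0.0009]
clk 6.75 off [45.5  3.4  0.4] spin -0.2 pos [523.7 107.5 205.4] yawy 79.93 F [-0.1 -0.5 -2.6] op 24.1 q7 67 tilt [-0.0004 -0.0007]
[0.45868105 0.11959122 0.38488527] [0.45896129 0.11973772 0.38508074]
```

View pics/w4.png

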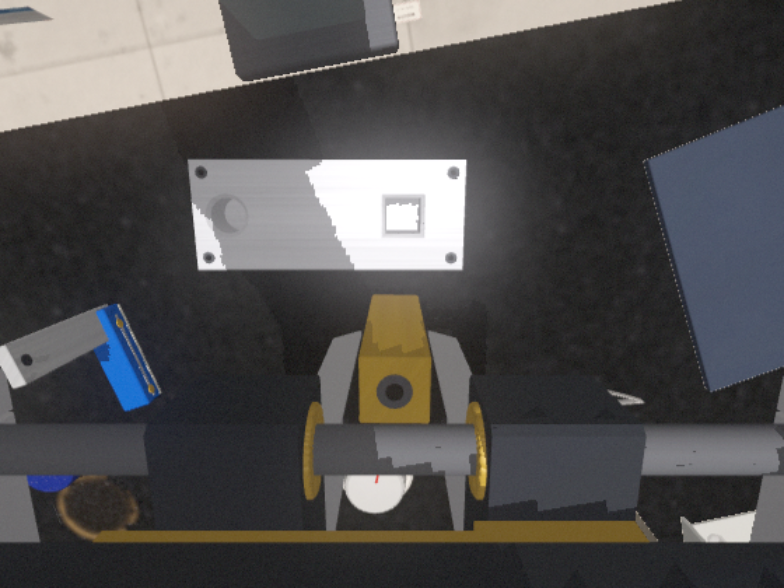

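View pics/t4.png

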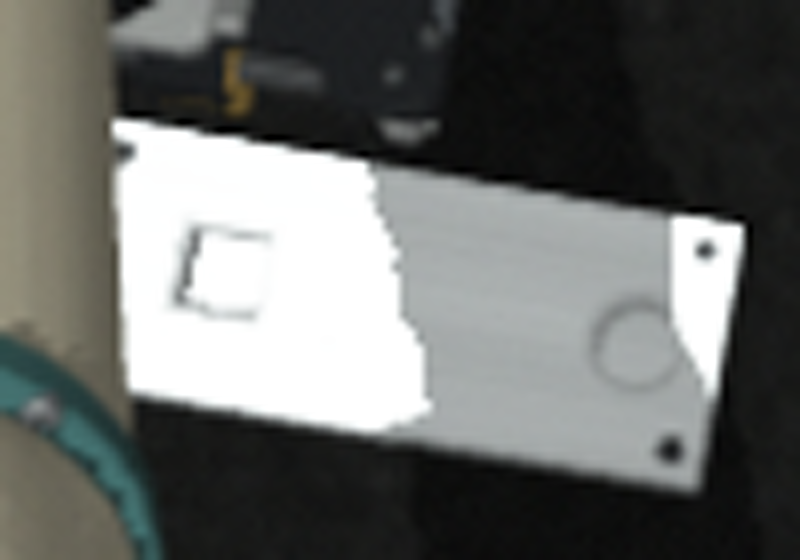

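```bash
python3 -c "
from h import *
to(.480,.1220,.113,80.0)"
```

```text
clk 6.80 off [45.6  6.4 92.5] spin -0.0 pos [523.8 107.8 205.5] yawy 79.95 F [ 1.2  0.4 -2.9] op 24.0 q7 67 tilt [-0.0002 -0.0005]
```

jog_arm(increments=[{"offset":[0,2,10],"fingers":-1,"spin":0},{"offset":[4,4,30],"fingers":-1,"spin":0},{"offset":[8,6,50],"fingers":-1,"spin":0},{"offset":[10,6.4,70],"fingers":-1,"spin":0},{"offset":[10,6.4,85],"fingers":-1,"spin":0},{"offset":[10,6.4,90],"fingers":-1,"spin":0},{"offset":[10,6.4,92],"fingers":-1,"spin":0},{"offset":[10,6.4,92],"fingers":-1,"spin":0}])

```text
clock: 7.47
eef_pos: [0.5154, 0.1169, 0.1132]
tool_rot: [[-0.985, 0.173, -0.0], [0.173, 0.985, -0.0], [0.0, -0.0, -1.0]]
wrist_force: [0.1, -0.9, -3.6]
opening: 0.0239
```

jog_arm(increments=[{"offset":[0,0,0],"fingers":-1,"spin":0},{"offset":[0,0,0],"fingers":-1,"spin":0},{"offset":[0,0,0],"fingers":-1,"spin":0},{"offset":[0,0,0],"fingers":-1,"spin":0}])

```text
clock: 7.8
eef_pos: [0.5157, 0.1172, 0.1141]
tool_rot: [[-0.985, 0.173, 0.001], [0.173, 0.985, 0.0], [-0.001, 0.001, -1.0]]
wrist_force: [-0.2, 0.1, -3.7]
opening: 0.0239
```

```bash
python3 -c "
from h import *
to(.480,.1220,.113,80.0)
c=camera_info('wrist'); np.save('c5.npy',c,allow_pickle=True)
im=snapshot('wrist')[:,:,::-1]; cv2.imwrite('pics/w5.png',cv2.resize(im,None,fx=1.4,fy=1.4)); cv2.imwrite('pics/w5z.png',cv2.resize(im[90:310,190:390],None,fx=3,fy=2.7,interpolation=cv2.INTER_CUBIC)) 
"
```

```text
clk 7.80 off [36.  -1.4  1.1] spin 0.1 pos [515.7 117.2 114.1] yawy 80.06 F [-0.2  0.1 -3.7] op 23.9 q7 66 tilt [0.0013 0.0004]
```

View pics/w5.png

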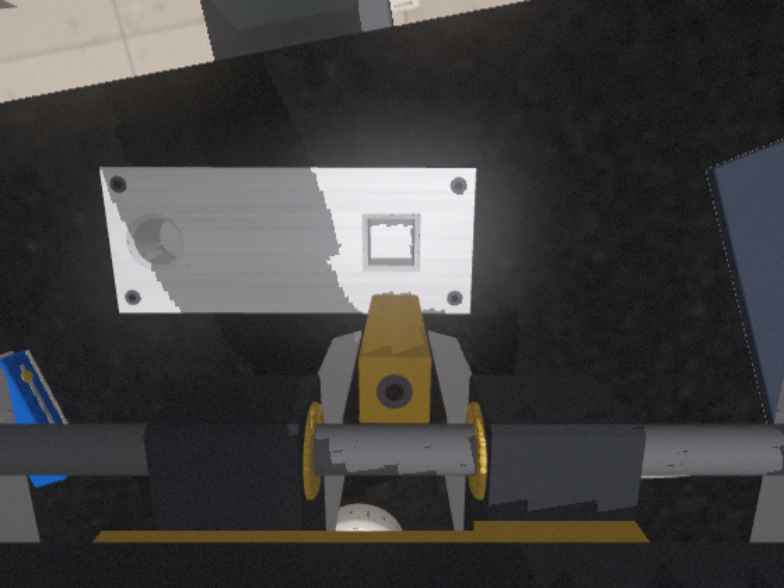

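```bash
python3 - <<'E'
from fitw import *
c=np.load('c5.npy',allow_pickle=True).item(); h=.037; w=.016
pts=[((100,167),(-.04,-.1,h)),((476,168),(-.04,.1,h)),((470,314),(.04,.1,h)),((119,313),(.04,-.1,h))]
fitw(c,pts)
pts+=[((361,213),(-w,.055-w,h)),((421,213),(-w,.055+w,h)),((420,271),(w,.055+w,h)),((362,271),(w,.055-w,h))]
x=fitw(c,pts)
print(unproj(None,np.array([391,242])/1.4,.037,c)*1000)
s=get_state(); p=s['eef_pos']; R=s['tool_rot']; print(p)
X=unproj(None,np.array([[371,295],[418,295]])/1.4,p[2]-.0555,c)*1000
print(((X-p*1000)@R).round(1))
E
```

```text
plate [470.4  68.1] -10.102608740963515
[[-0.1, 0.2], [-0.1, 0.4], [-0.2, -0.3], [0.5, -0.4]]
hole 480.0824928600905 122.25991416894901
plate [470.2  68.1] -10.031205226430302
[[-0.2, 0.0], [-0.2, -0.1], [-0.1, -0.8], [0.5, -0.5], [0.5, 0.2], [-0.3, 0.3], [-0.2, 0.3], [0.3, 0.2]]
hole 479.77610346276396 122.2792628642968
[[479.33581369 122.31158461  37.        ]]
[0.51557179 0.11714439 0.11399199]
[[ 11.6 -11.5  55.5]
 [ 11.6  12.9  55.5]]
```

View pics/w5z.png

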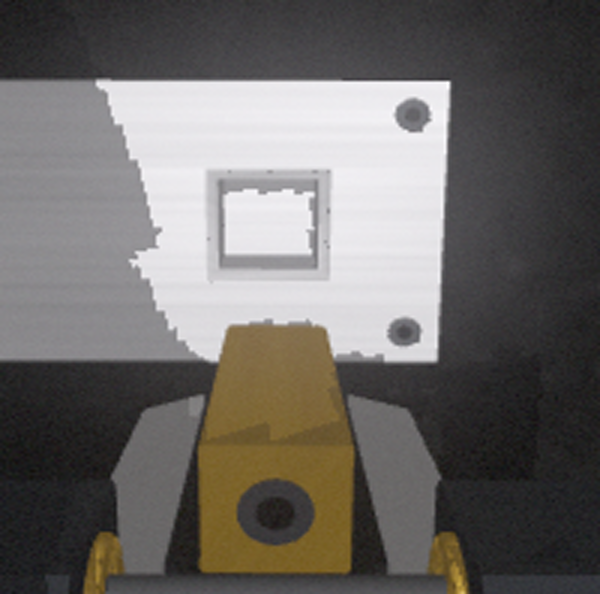

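```bash
python3 -c "
from h import *
to(.4797,.1223,.113,79.95)"
```

```text
clk 7.85 off [36.2 -1.1  1. ] spin 0.1 pos [515.6 117.1 114. ] yawy 80.06 F [ 0.1 -0.2 -3.9] op 24.0 q7 66 tilt [0.001  0.0003]
```

jog_arm(increments=[{"offset":[10,-0.5,0],"fingers":-1,"spin":0},{"offset":[22,-1,0],"fingers":-1,"spin":0},{"offset":[32,-1.6,0],"fingers":-1,"spin":0},{"offset":[36.5,-1.6,0],"fingers":-1,"spin":0.1},{"offset":[36.5,-1.6,5],"fingers":-1,"spin":0.1},{"offset":[36.5,-1.6,10],"fingers":-1,"spin":0.1},{"offset":[36.5,-1.6,14],"fingers":-1,"spin":0.1},{"offset":[36.5,-1.6,14],"fingers":-1,"spin":0.1}])

```text
clock: 8.52
eef_pos: [0.479, 0.1216, 0.0984]
tool_rot: [[-0.985, 0.175, -0.001], [0.175, 0.985, -0.0], [0.001, -0.001, -1.0]]
wrist_force: [-0.4, -0.3, -3.6]
opening: 0.0236
```

```bash
python3 -c "
from h import *
to(.4797,.1223,.0605,79.95)
c=camera_info('wrist')
im=snapshot('wrist')[:,:,::-1]; cv2.imwrite('pics/w6z.png',cv2.resize(im[90:310,190:390],None,fx=3,fy=2.7,interpolation=cv2.INTER_CUBIC))
crop('scene','s6',160,180,100,90,6.5)
"
```

```text
clk 8.52 off [-0.6  0.9 37.9] spin -0.0 pos [479.  121.6  98.4] yawy 79.95 F [-0.4 -0.3 -3.6] op 23.6 q7 65 tilt [-0.001  -0.0005]
```

View pics/w6z.png

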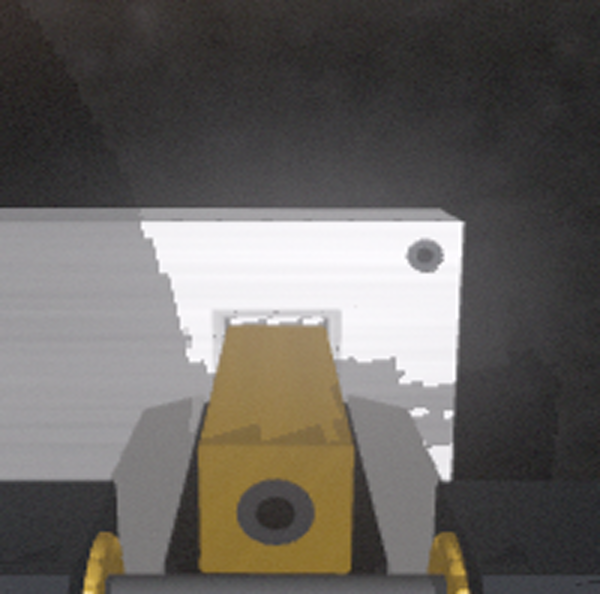

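View pics/s6.png

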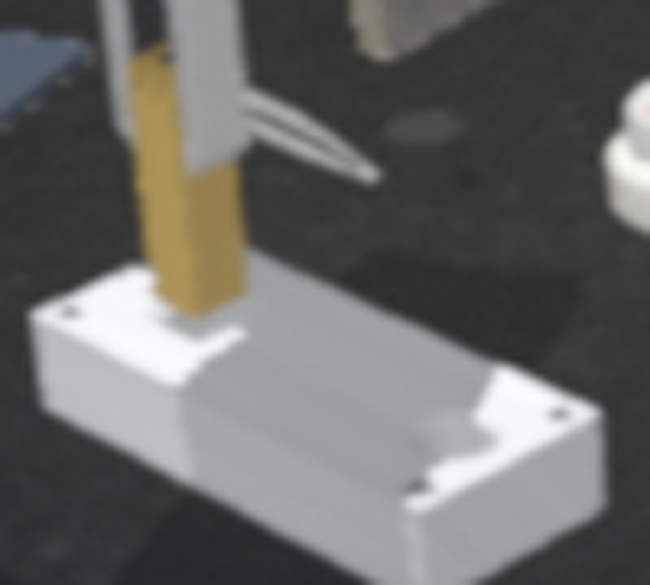

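jog_arm(increments=[{"offset":[-0.3,0.3,3],"fingers":-1,"spin":0},{"offset":[-0.3,0.3,6],"fingers":-1,"spin":0},{"offset":[-0.3,0.3,9],"fingers":-1,"spin":0},{"offset":[-0.3,0.3,12],"fingers":-1,"spin":0},{"offset":[-0.3,0.3,15],"fingers":-1,"spin":0}], newtons=30)

```text
clock: 9.03
eef_pos: [0.4794, 0.122, 0.0841]
tool_rot: [[-0.985, 0.174, -0.0], [0.174, 0.985, 0.0], [0.0, -0.0, -1.0]]
wrist_force: [0.1, 0.4, -4.0]
opening: 0.0233
```

Entering freely (foot ~8 mm below the plate top, no contact force).

jog_arm(increments=[{"offset":[0,0,3],"fingers":-1,"spin":0},{"offset":[0,0,6],"fingers":-1,"spin":0},{"offset":[0,0,9],"fingers":-1,"spin":0},{"offset":[0,0,12],"fingers":-1,"spin":0},{"offset":[0,0,15],"fingers":-1,"spin":0},{"offset":[0,0,18],"fingers":-1,"spin":0}])

```text
clock: 9.53
eef_pos: [0.4794, 0.122, 0.0662]
tool_rot: [[-0.985, 0.174, 0.0], [0.174, 0.985, 0.0], [-0.0, 0.0, -1.0]]
wrist_force: [0.3, -1.0, -3.5]
opening: 0.0236
```

jog_arm(increments=[{"offset":[0,0,2],"fingers":-1,"spin":0},{"offset":[0,0,4],"fingers":-1,"spin":0},{"offset":[0,0,5],"fingers":-1,"spin":0},{"offset":[0,0,6],"fingers":-1,"spin":0},{"offset":[0,0,6.5],"fingers":-1,"spin":0},{"offset":[0,0,6.5],"fingers":-1,"spin":0}])

```text
clock: 10.03
eef_pos: [0.4794, 0.1221, 0.0604]
tool_rot: [[-0.985, 0.174, 0.0], [0.174, 0.985, 0.0], [-0.0, 0.0, -1.0]]
wrist_force: [-0.4, 0.7, 1.7]
opening: 0.0238
```

jog_arm(increments=[{"offset":[0,0,0.7],"fingers":-1,"spin":0},{"offset":[0,0,0.7],"fingers":-1,"spin":0},{"offset":[0,0,0.5],"fingers":0.1,"spin":0},{"offset":[0,0,0],"fingers":0.1,"spin":0},{"offset":[0,0,0],"fingers":0.1,"spin":0},{"offset":[0,0,0],"fingers":0.1,"spin":0},{"offset":[0,0,0],"fingers":0.1,"spin":0},{"offset":[0,0,0],"fingers":0.1,"spin":0}])

```text
clock: 10.7
eef_pos: [0.4794, 0.122, 0.0599]
tool_rot: [[-0.985, 0.174, -0.0], [0.174, 0.985, -0.0], [0.0, -0.0, -1.0]]
wrist_force: [0.0, 0.7, 0.0]
opening: 0.0514
```

jog_arm(increments=[{"offset":[0,0,-10],"fingers":0.1,"spin":0},{"offset":[0,0,-25],"fingers":0.1,"spin":0},{"offset":[0,0,-45],"fingers":0.1,"spin":0},{"offset":[0,0,-65],"fingers":0.1,"spin":0},{"offset":[0,0,-85],"fingers":0.1,"spin":0},{"offset":[0,0,-105],"fingers":0.1,"spin":0},{"offset":[0,0,-125],"fingers":0.1,"spin":0},{"offset":[0,0,-140],"fingers":0.1,"spin":0}])

```text
clock: 11.37
eef_pos: [0.4797, 0.1221, 0.2023]
tool_rot: [[-0.985, 0.174, 0.002], [0.174, 0.985, 0.001], [-0.002, 0.001, -1.0]]
wrist_force: [0.4, 1.1, -0.6]
opening: 0.0516
```

```bash
python3 -c "
from h import *
to(.5258,-.1413,.205,96.9)
c=camera_info('wrist'); np.save('c7.npy',c,allow_pickle=True)
im=snapshot('wrist')[:,:,::-1]; cv2.imwrite('pics/w7.png',cv2.resize(im,None,fx=1.4,fy=1.4)); 
crop('scene','s7',160,180,180,100,4.4)
"
```

```text
clk 11.37 off [ -91.3 -251.3   -2.8] spin -16.9 pos [479.7 122.1 202.3] yawy 79.96 F [ 0.4  1.1 -0.6] op 51.6 q7 64 tilt [0.0019 0.0006]
```

View pics/w7.png

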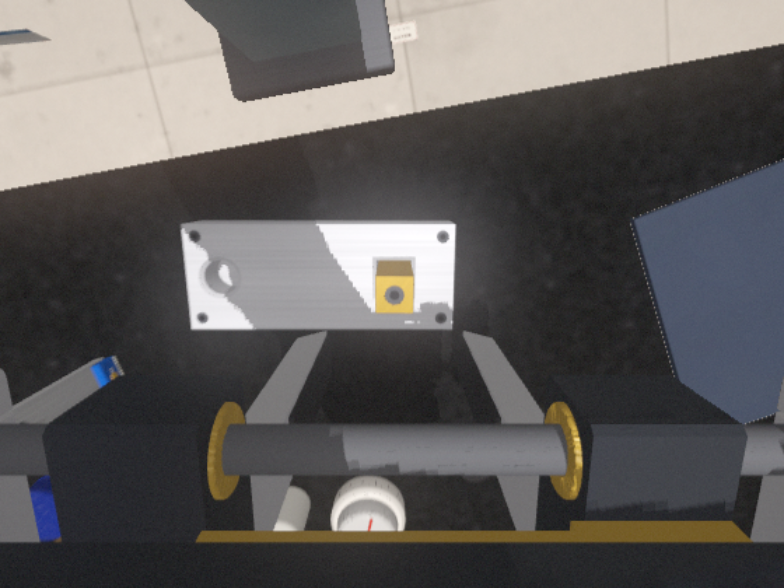

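View pics/s7.png

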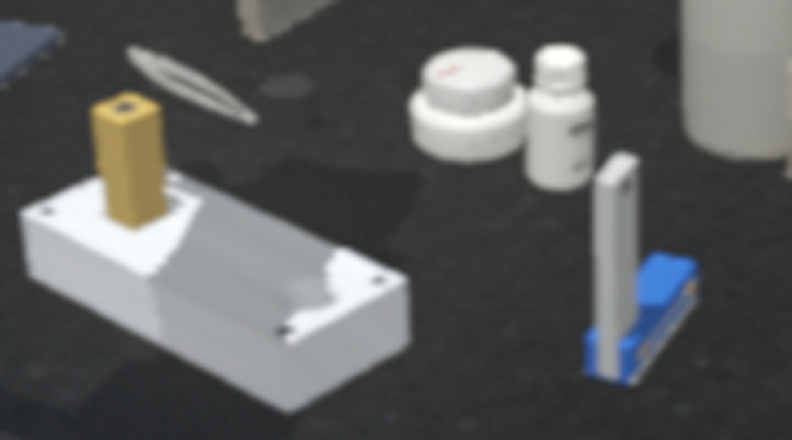

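jog_arm(increments=[{"offset":[-9,-25,0],"fingers":0.1,"spin":-2},{"offset":[-21,-58,0],"fingers":0.1,"spin":-4},{"offset":[-33,-93,0],"fingers":0.1,"spin":-6},{"offset":[-46,-128,0],"fingers":0.1,"spin":-9},{"offset":[-59,-163,0],"fingers":0.1,"spin":-12},{"offset":[-72,-198,0],"fingers":0.1,"spin":-15},{"offset":[-84,-230,0],"fingers":0.1,"spin":-16.9},{"offset":[-91,-250,0],"fingers":0.1,"spin":-16.9}])

```text
clock: 12.13
eef_pos: [0.5248, -0.1446, 0.1992]
tool_rot: [[-0.993, -0.117, -0.001], [-0.117, 0.993, -0.002], [0.001, -0.001, -1.0]]
wrist_force: [-0.2, -0.6, 0.8]
opening: 0.0515
```

jog_arm(increments=[{"offset":[0,0,10],"fingers":0.1,"spin":0},{"offset":[0,0,30],"fingers":0.1,"spin":0},{"offset":[0,0,45],"fingers":0.1,"spin":0},{"offset":[0,0,50],"fingers":0.1,"spin":0},{"offset":[0,0,50],"fingers":0.1,"spin":0},{"offset":[0,0,50],"fingers":0.1,"spin":0}])

```text
clock: 12.63
eef_pos: [0.5253, -0.1393, 0.1498]
tool_rot: [[-0.993, -0.12, -0.001], [-0.12, 0.993, 0.0], [0.001, 0.0, -1.0]]
wrist_force: [-0.6, -0.3, 0.4]
opening: 0.0517
```

```bash
python3 -c "
from h import *
to(.5258,-.1413,.071,96.9)
c=camera_info('wrist'); np.save('c8.npy',c,allow_pickle=True)
im=snapshot('wrist')[:,:,::-1]; cv2.imwrite('pics/w8.png',cv2.resize(im,None,fx=1.4,fy=1.4)); 
"
```

```text
clk 12.63 off [-0.4 -2.1 78.8] spin 0.0 pos [ 525.3 -139.3  149.8] yawy 96.91 F [-0.6 -0.3  0.4] op 51.7 q7 109 tilt [-0.0008  0.0004]
```

View pics/w8.png

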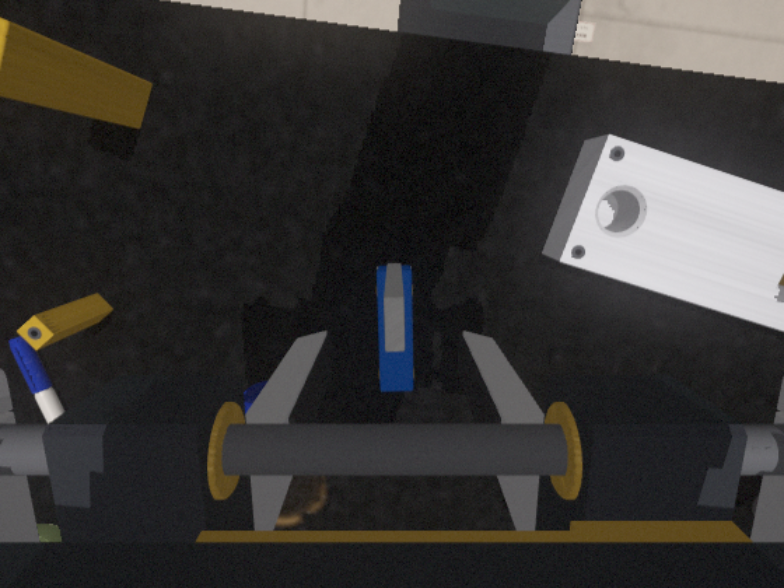

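```bash
python3 - <<'E'
from h import *
c=np.load('c8.npy',allow_pickle=True).item()
X=unproj(None,np.array([[385,297],[404,297],[405,351],[385,352]])/1.4,.11,c)*1000
print(X.round(1),X.mean(0).round(1)); 
for a,b in ((0,3),(1,2)): e=X[b]-X[a]; print(np.degrees(np.arctan2(e[1],e[0])),np.linalg.norm(e))
Y=unproj(None,np.array([[377,266],[411,266],[413,390],[380,390]])/1.4,.022,c)*1000
print(Y.round(1),Y.mean(0).round(1))
for a,b in ((0,3),(1,2)): e=Y[b]-Y[a]; print(np.degrees(np.arctan2(e[1],e[0])),np.linalg.norm(e))
to(.5258,-.1393,.071,96.9)
E
```

```text
[[ 511.5 -144.8  110. ]
 [ 510.4 -135.6  110. ]
 [ 537.7 -131.7  110. ]
 [ 539.4 -141.5  110. ]] [ 524.8 -138.4  110. ]
6.677875481650021 28.13004966426147
8.240373184480914 27.61162781557148
[[ 511.7 -151.8   22. ]
 [ 508.9 -129.3   22. ]
 [ 597.3 -116.3   22. ]
 [ 600.1 -139.7   22. ]] [ 554.5 -134.3   22. ]
7.825456753664822 89.2468908528031
8.316075814501147 89.26355879794764
clk 12.68 off [-0.1  0.2 79.3] spin 0.0 pos [ 525.7 -139.5  150.3] yawy 96.91 F [0.2 0.4 0.5] op 51.1 q7 109 tilt [0.0005 0.    ]
```

jog_arm(increments=[{"offset":[0.5,0.9,12],"fingers":0.1,"spin":-0.6},{"offset":[0.5,0.9,32],"fingers":0.1,"spin":-0.6},{"offset":[0.5,0.9,52],"fingers":0.1,"spin":-0.6},{"offset":[0.5,0.9,68],"fingers":0.1,"spin":-0.6},{"offset":[0.5,0.9,78],"fingers":0.1,"spin":-0.6},{"offset":[0.5,0.9,79.3],"fingers":0.1,"spin":-0.6},{"offset":[0.5,0.9,79.3],"fingers":0.1,"spin":-0.6},{"offset":[0.5,0.9,79.3],"fingers":-0.5,"spin":-0.6}])

```text
clock: 13.35
eef_pos: [0.5256, -0.1393, 0.0716]
tool_rot: [[-0.992, -0.13, 0.002], [-0.13, 0.992, -0.0], [-0.002, -0.001, -1.0]]
wrist_force: [-0.7, -0.3, -0.6]
opening: 0.0481
```

jog_arm(increments=[{"offset":[0,0,0],"fingers":-0.7,"spin":0},{"offset":[0,0,0],"fingers":-1,"spin":0},{"offset":[0,0,0],"fingers":-1,"spin":0},{"offset":[0,0,0],"fingers":-1,"spin":0},{"offset":[0,0,0],"fingers":-1,"spin":0},{"offset":[0,0,0],"fingers":-1,"spin":0},{"offset":[0,0,0],"fingers":-1,"spin":0},{"offset":[0,0,0],"fingers":-1,"spin":0}], newtons=50)

```text
clock: 14.02
eef_pos: [0.5248, -0.1392, 0.0708]
tool_rot: [[-0.992, -0.13, 0.0], [-0.13, 0.992, -0.0], [-0.0, -0.0, -1.0]]
wrist_force: [-0.9, 1.0, 1.7]
opening: 0.0096
```

```bash
python3 -c "
from h import *
to(.5258,-.1393,.071,97.5)
c=camera_info('wrist'); np.save('c9.npy',c,allow_pickle=True)
im=snapshot('wrist')[:,:,::-1]; cv2.imwrite('pics/w9.png',cv2.resize(im,None,fx=1.4,fy=1.4)); 
"
```

```text
clk 14.02 off [-0.9 -0.2 -0.2] spin -0.0 pos [ 524.8 -139.2   70.8] yawy 97.46 F [-0.9  1.   1.7] op 9.6 q7 109 tilt [ 0.0001 -0.    ]
```

View pics/w9.png

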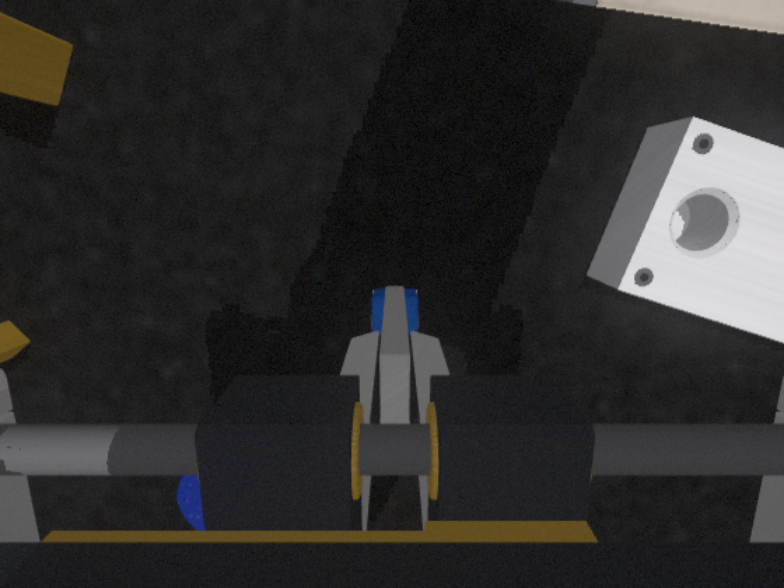

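jog_arm(increments=[{"offset":[0,0,-3],"fingers":-1,"spin":0},{"offset":[0,0,-10],"fingers":-1,"spin":0},{"offset":[0,0,-22],"fingers":-1,"spin":0},{"offset":[0,0,-36],"fingers":-1,"spin":0},{"offset":[0,0,-52],"fingers":-1,"spin":0},{"offset":[0,0,-68],"fingers":-1,"spin":0},{"offset":[0,0,-82],"fingers":-1,"spin":0},{"offset":[0,0,-90],"fingers":-1,"spin":0}])

```text
clock: 14.73
eef_pos: [0.5254, -0.1393, 0.1626]
tool_rot: [[-0.992, -0.13, 0.002], [-0.13, 0.992, -0.0], [-0.002, -0.001, -1.0]]
wrist_force: [-0.3, -1.2, -1.6]
opening: 0.0098
```

```bash
python3 -c "
from h import *
to(.4705,.0718,.161,-10)
c=camera_info('wrist'); np.save('c10.npy',c,allow_pickle=True)
im=snapshot('wrist')[:,:,::-1]; cv2.imwrite('pics/w10.png',cv2.resize(im,None,fx=1.4,fy=1.4)); 
crop('scene','s10',220,120,180,150,4)
"
```

```text
clk 14.73 off [ 27.  216.5   1.3] spin 107.5 pos [ 525.4 -139.3  162.6] yawy 97.46 F [-0.3 -1.2 -1.6] op 9.8 q7 109 tilt [ 0.0021 -0.0005]
```

View pics/w10.png

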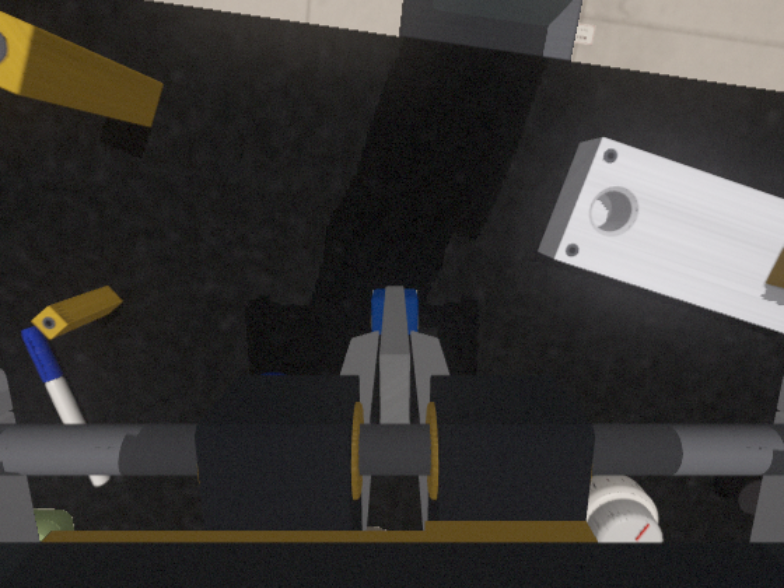

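View pics/s10.png

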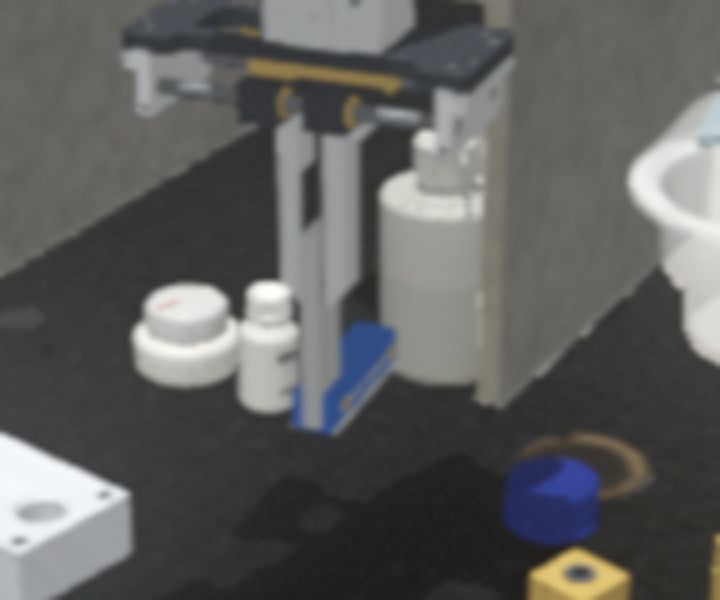

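jog_arm(increments=[{"offset":[0,8,0],"fingers":-1,"spin":3},{"offset":[0,20,0],"fingers":-1,"spin":8},{"offset":[2,34,0],"fingers":-1,"spin":14},{"offset":[4,50,0],"fingers":-1,"spin":20},{"offset":[6,66,0],"fingers":-1,"spin":26},{"offset":[8,82,0],"fingers":-1,"spin":32},{"offset":[10,98,0],"fingers":-1,"spin":38},{"offset":[12,114,0],"fingers":-1,"spin":44}])

```text
clock: 15.5
eef_pos: [0.4971, -0.0269, 0.1598]
tool_rot: [[-0.8, 0.6, -0.002], [0.6, 0.8, -0.0], [0.001, -0.001, -1.0]]
wrist_force: [-0.4, -1.0, -1.4]
opening: 0.0098
```

```bash
python3 -c "
from h import *
to(.4705,.0718,.161,-10)"
```

```text
clk 15.50 off [80.5 63.1 -1.2] spin 63.2 pos [497.1 -26.9 159.8] yawy 53.16 F [-0.4 -1.  -1.4] op 9.8 q7 63 tilt [-0.0018 -0.0001]
```

jog_arm(increments=[{"offset":[11,9,0],"fingers":-1,"spin":7},{"offset":[22,18,0],"fingers":-1,"spin":14},{"offset":[33,27,0],"fingers":-1,"spin":21},{"offset":[44,36,0],"fingers":-1,"spin":28},{"offset":[55,45,0],"fingers":-1,"spin":35},{"offset":[66,52,0],"fingers":-1,"spin":42},{"offset":[74,58,0],"fingers":-1,"spin":49},{"offset":[78,61,0],"fingers":-1,"spin":56}])

```text
clock: 16.17
eef_pos: [0.4704, 0.0693, 0.1598]
tool_rot: [[0.048, 0.999, -0.002], [0.999, -0.048, 0.0], [-0.0, -0.002, -1.0]]
wrist_force: [-0.5, 0.7, -1.0]
opening: 0.0097
```

jog_arm(increments=[{"offset":[0,0,0],"fingers":-1,"spin":4},{"offset":[0,0,0],"fingers":-1,"spin":7},{"offset":[0,0,0],"fingers":-1,"spin":7},{"offset":[0,0,0],"fingers":-1,"spin":7},{"offset":[0,0,0],"fingers":-1,"spin":7}])

```text
clock: 16.58
eef_pos: [0.4714, 0.0677, 0.1603]
tool_rot: [[0.164, 0.986, -0.001], [0.986, -0.164, -0.0], [-0.0, -0.001, -1.0]]
wrist_force: [-1.0, 0.4, -1.4]
opening: 0.0095
```

```bash
python3 -c "
from h import *
to(.4705,.0718,.161,-10)
c=camera_info('wrist'); np.save('c11.npy',c,allow_pickle=True)
im=snapshot('wrist')[:,:,::-1]; cv2.imwrite('pics/w11.png',cv2.resize(im,None,fx=1.4,fy=1.4)); 
crop('scene','s11',120,120,180,150,4)
"
```

```text
clk 16.58 off [ 3.9 -1.6 -0.7] spin 0.5 pos [471.4  67.7 160.3] yawy -9.46 F [-1.   0.4 -1.4] op 9.5 q7 4 tilt [-0.0009 -0.0003]
```

View pics/w11.png

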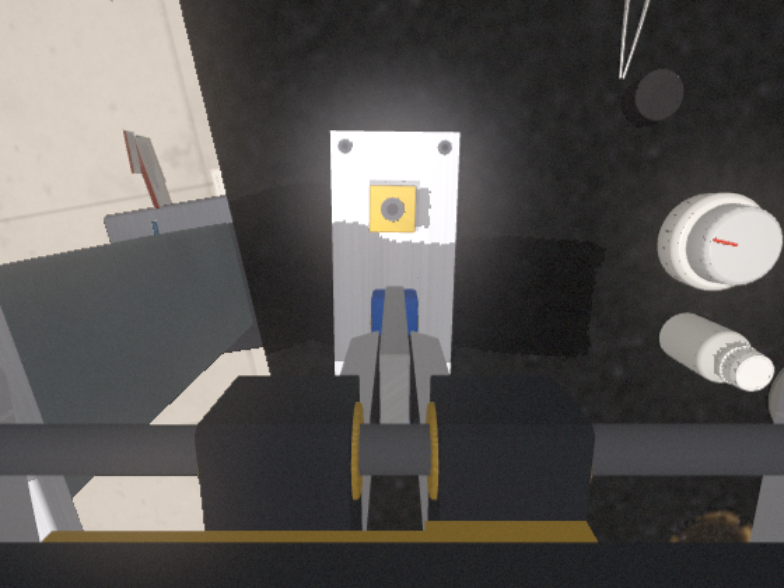

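View pics/s11.png

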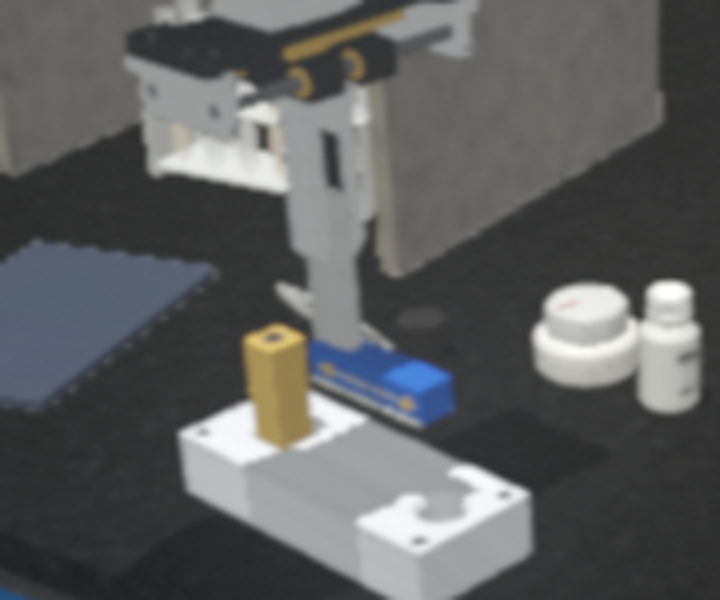

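```bash
python3 - <<'E'
from h import *
c=np.load('c11.npy',allow_pickle=True).item()
X=unproj(None,np.array([[370,185],[415.5,185],[415.5,231.5],[370,232],[392.5,209]])/1.4,.097,c)*1000
print(X.round(1),X[:4].mean(0)); e=X[1]-X[0]; print(np.degrees(np.arctan2(e[1],e[0])),np.linalg.norm(e));e=X[2]-X[3]; print(np.degrees(np.arctan2(e[1],e[0])))
s=get_state(); R=s['tool_rot']
print(((X[:4].mean(0)-s['eef_pos']*1000)@R).round(1))
# blade edges at back-top: 
Y=unproj(None,np.array([[378,353],[411,353]])/1.4,.1603-.0708+.11,c)*1000
print('bladetop',((Y-s['eef_pos']*1000)@R).round(1))
Z=unproj(None,np.array([[372,290],[418,290]])/1.4,.1603-.0708+.022,c)*1000
print('stock end',((Z-s['eef_pos']*1000)@R).round(1))
to(.4749,.0964,.1078,-10)
E
```

```text
[[469.8 136.1  97. ]
 [492.6 132.3  97. ]
 [489.  109.1  97. ]
 [465.7 112.8  97. ]
 [479.1 122.4  97. ]] [479.29779801 122.59688646  97.        ]
-9.439066708247806 23.098592658349272
-8.806363025588103
[55.5 -1.5 63.5]
bladetop [[ 14.7  -5.8 -39. ]
 [ 14.7   4.7 -39. ]]
stock end [[ 15.9 -11.9  49. ]
 [ 15.9  11.3  49. ]]
clk 16.68 off [28.9 -1.5 52.7] spin 0.5 pos [471.6  67.6 160.5] yawy -9.50 F [-0.7  0.6 -0.7] op 9.6 q7 4 tilt [-0.0003 -0.    ]
```

jog_arm(increments=[{"offset":[3,-1,5],"fingers":-1,"spin":0.4},{"offset":[6,-1.2,14],"fingers":-1,"spin":0.4},{"offset":[9,-1.2,24],"fingers":-1,"spin":0.4},{"offset":[12,-1.2,33],"fingers":-1,"spin":0.4},{"offset":[14,-1.2,40],"fingers":-1,"spin":0.4},{"offset":[16,-1.2,44],"fingers":-1,"spin":0.4},{"offset":[16,-1.2,46],"fingers":-1,"spin":0.4},{"offset":[16,-1.2,46],"fingers":-1,"spin":0.4}])

```text
clock: 17.35
eef_pos: [0.473, 0.0837, 0.1141]
tool_rot: [[0.172, 0.985, -0.001], [0.985, -0.172, -0.0], [-0.001, -0.001, -1.0]]
wrist_force: [-0.2, 0.3, -0.1]
opening: 0.0097
```

```bash
python3 -c "
from h import *
to(.4749,.0964,.1078,-10)
c=camera_info('wrist'); np.save('c12.npy',c,allow_pickle=True)
im=snapshot('wrist')[:,:,::-1]; cv2.imwrite('pics/w12.png',cv2.resize(im[60:300,190:390],None,fx=3,fy=2.5,interpolation=cv2.INTER_CUBIC)); 
crop('scene','s12',120,120,180,150,4)
"
```

```text
clk 17.35 off [12.9 -0.3  6.3] spin 0.1 pos [473.   83.7 114.1] yawy -9.93 F [-0.2  0.3 -0.1] op 9.7 q7 5 tilt [-0.0009 -0.0004]
```

View pics/w12.png

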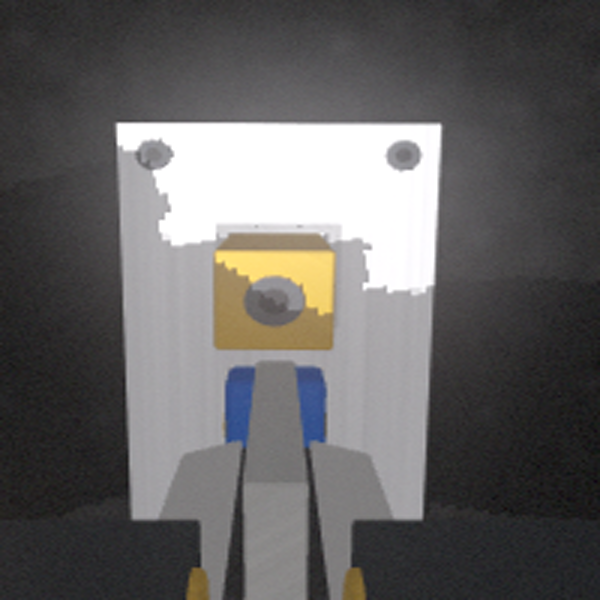

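View pics/s12.png

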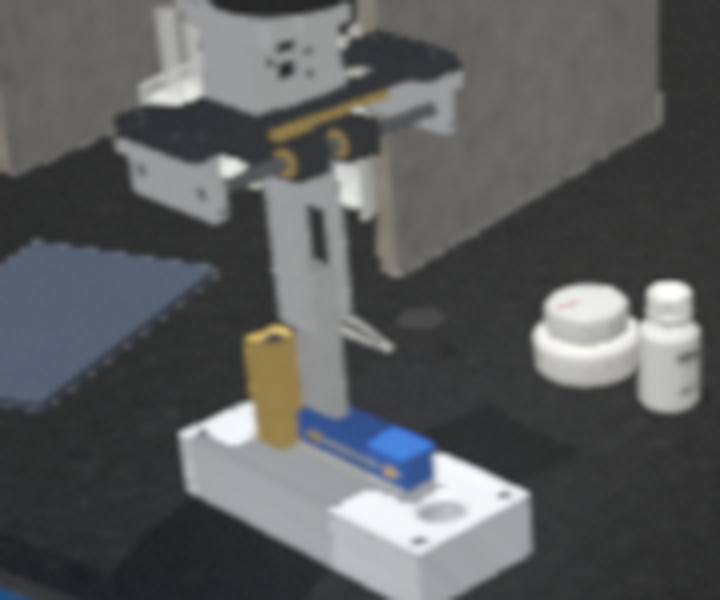

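jog_arm(increments=[{"offset":[0,0,2],"fingers":-1,"spin":0},{"offset":[0,0,4],"fingers":-1,"spin":0},{"offset":[0,0,5],"fingers":-1,"spin":0},{"offset":[0,0,6],"fingers":-1,"spin":0},{"offset":[0,0,6.5],"fingers":-1,"spin":0},{"offset":[0,0,6.5],"fingers":-1,"spin":0}], newtons=60)

```text
clock: 17.95
eef_pos: [0.4731, 0.0837, 0.1081]
tool_rot: [[0.173, 0.985, -0.0], [0.985, -0.173, 0.0], [-0.0, -0.0, -1.0]]
wrist_force: [-0.2, 0.1, -2.0]
opening: 0.0098
```

jog_arm(increments=[{"offset":[2,0,0.5],"fingers":-1,"spin":0},{"offset":[4,0,0.8],"fingers":-1,"spin":0},{"offset":[6,0,1],"fingers":-1,"spin":0},{"offset":[8,0,1],"fingers":-1,"spin":0},{"offset":[9,0,1],"fingers":-1,"spin":0},{"offset":[10,0,1],"fingers":-1,"spin":0}])

```text
clock: 18.45
eef_pos: [0.4758, 0.0934, 0.1078]
tool_rot: [[0.173, 0.985, 0.002], [0.985, -0.173, -0.0], [0.0, 0.002, -1.0]]
wrist_force: [-0.3, -2.4, 6.0]
opening: 0.0101
```

jog_arm(increments=[{"offset":[0.5,0,0],"fingers":-1,"spin":0},{"offset":[1,0,0],"fingers":-1,"spin":0},{"offset":[1.5,0,0],"fingers":-1,"spin":0},{"offset":[2,0,0],"fingers":-1,"spin":0},{"offset":[2,0,0],"fingers":-1,"spin":0}])

```text
clock: 18.87
eef_pos: [0.4761, 0.0954, 0.1078]
tool_rot: [[0.173, 0.985, 0.002], [0.985, -0.173, -0.0], [0.0, 0.002, -1.0]]
wrist_force: [0.6, -1.9, 5.6]
opening: 0.0097
```

```bash
python3 -c "
from h import *
to(.4749,.0964,.1078,-10)
im=snapshot('wrist')[:,:,::-1]; cv2.imwrite('pics/w13.png',cv2.resize(im[60:300,190:390],None,fx=3,fy=2.5,interpolation=cv2.INTER_CUBIC)); 
crop('scene','s13',120,120,180,150,4)
"
```

```text
clk 18.87 off [ 0.7 -1.4 -0. ] spin 0.1 pos [476.1  95.4 107.8] yawy -9.94 F [ 0.6 -1.9  5.6] op 9.7 q7 4 tilt [ 0.0017 -0.    ]
```

View pics/w13.png

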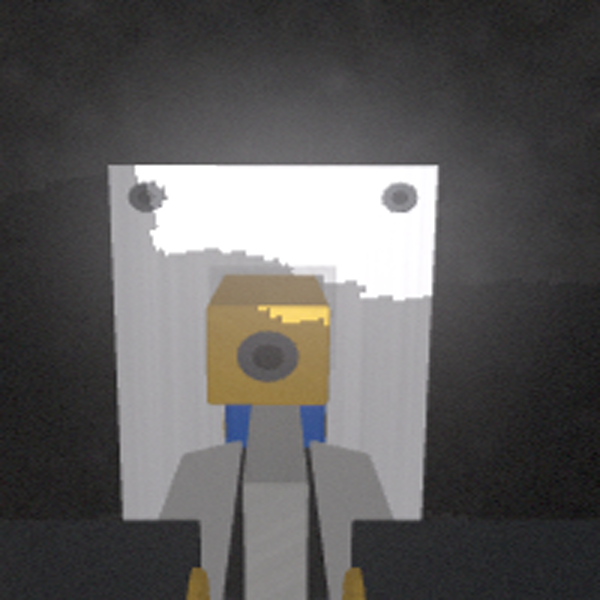

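View pics/s13.png

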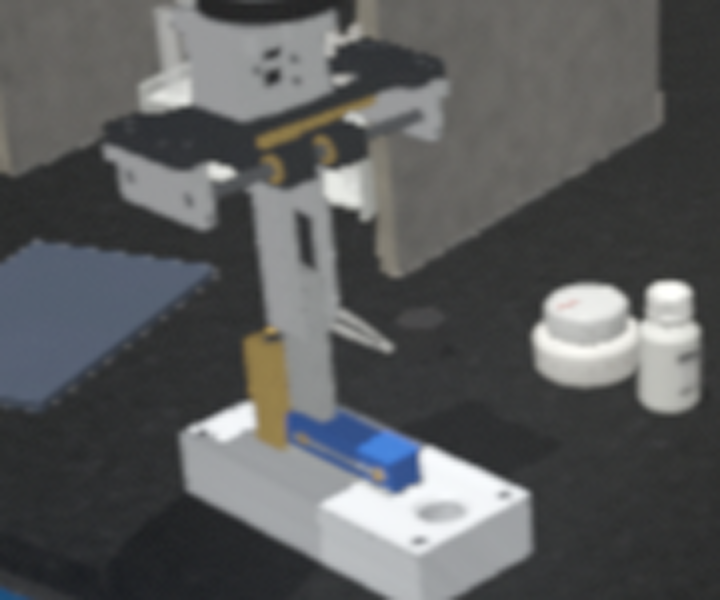

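jog_arm(increments=[{"offset":[-2,0,-0.5],"fingers":-1,"spin":0},{"offset":[-2,-0.8,-0.5],"fingers":-1,"spin":0},{"offset":[-2,-1.6,-0.5],"fingers":-1,"spin":0},{"offset":[-1,-1.6,0],"fingers":-1,"spin":0},{"offset":[0,-1.6,0.2],"fingers":-1,"spin":0},{"offset":[1,-1.6,0.2],"fingers":-1,"spin":0},{"offset":[1.5,-1.6,0.2],"fingers":-1,"spin":0},{"offset":[1.5,-1.6,0.2],"fingers":-1,"spin":0}])

```text
clock: 19.63
eef_pos: [0.4747, 0.0966, 0.1077]
tool_rot: [[0.173, 0.985, 0.002], [0.985, -0.173, -0.0], [-0.0, 0.002, -1.0]]
wrist_force: [-0.2, -2.3, 8.3]
opening: 0.0099
```

```bash
python3 -c "
from h import *
to(.4749,.0964,.1078,-10)
print(get_state()['ft_torque'])
im=snapshot('wrist')[:,:,::-1]; cv2.imwrite('pics/w14.png',cv2.resize(im[60:300,190:390],None,fx=3,fy=2.5,interpolation=cv2.INTER_CUBIC)); 
"
```

```text
clk 19.63 off [-0.2  0.3 -0.1] spin 0.0 pos [474.7  96.6 107.7] yawy -9.96 F [-0.2 -2.3  8.3] op 9.9 q7 4 tilt [ 0.0016 -0.0004]
[-0.68540023  0.26124672 -0.04935647]
```

View pics/w14.png

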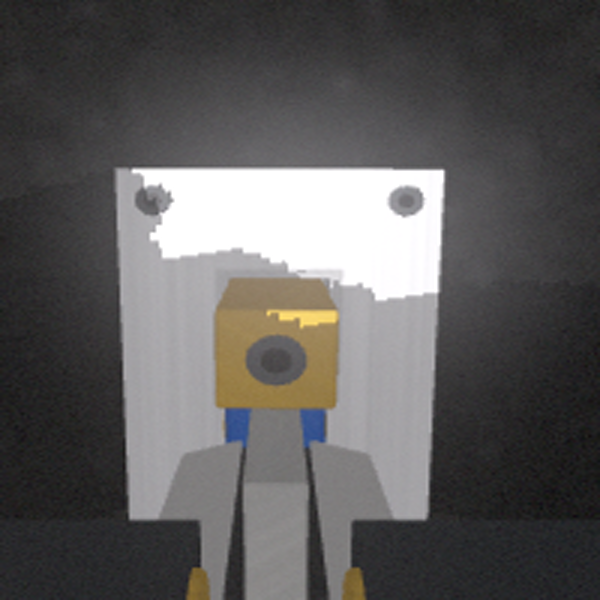

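jog_arm(increments=[{"offset":[0.5,0,0.2],"fingers":-1,"spin":0},{"offset":[1,0,0.4],"fingers":-1,"spin":0},{"offset":[1.5,0,0.4],"fingers":-1,"spin":0},{"offset":[2,0,0.4],"fingers":-1,"spin":0},{"offset":[2,0,0.4],"fingers":-1,"spin":0}])

```text
clock: 20.1
eef_pos: [0.475, 0.0974, 0.1077]
tool_rot: [[0.174, 0.985, 0.002], [0.985, -0.174, -0.001], [-0.001, 0.002, -1.0]]
wrist_force: [-2.1, -4.8, 13.9]
opening: 0.0099
```

jog_arm(increments=[{"offset":[0.5,0,0.3],"fingers":-1,"spin":0},{"offset":[1,0,0.5],"fingers":-1,"spin":0},{"offset":[1.5,0,0.7],"fingers":-1,"spin":0},{"offset":[2,0,0.7],"fingers":-1,"spin":0},{"offset":[2,0,0.7],"fingers":-1,"spin":0}])

```text
clock: 20.52
eef_pos: [0.4752, 0.0977, 0.1077]
tool_rot: [[0.175, 0.985, 0.002], [0.985, -0.175, -0.003], [-0.002, 0.002, -1.0]]
wrist_force: [-4.2, -7.9, 22.9]
opening: 0.0095
```

```bash
python3 -c "
from h import *
to(.4749,.0964,.1078,-10)
s=get_state();print(s['wrist_force']@s['tool_rot'],s['ft_torque']@s['tool_rot'])
im=snapshot('wrist')[:,:,::-1]; cv2.imwrite('pics/w15.png',cv2.resize(im[60:300,190:390],None,fx=3,fy=2.5,interpolation=cv2.INTER_CUBIC)); 
crop('scene','s15',160,160,100,100,6)
"
```

```text
clk 20.52 off [-1.3 -0.1 -0.1] spin -0.1 pos [475.2  97.7 107.7] yawy -10.07 F [-4.2 -7.9 22.9] op 9.5 q7 4 tilt [ 0.0017 -0.0027]
[ -8.5432745   -2.73147489 -22.89531754] [ 0.81720081 -2.62110499 -0.06651373]
```

View pics/w15.png

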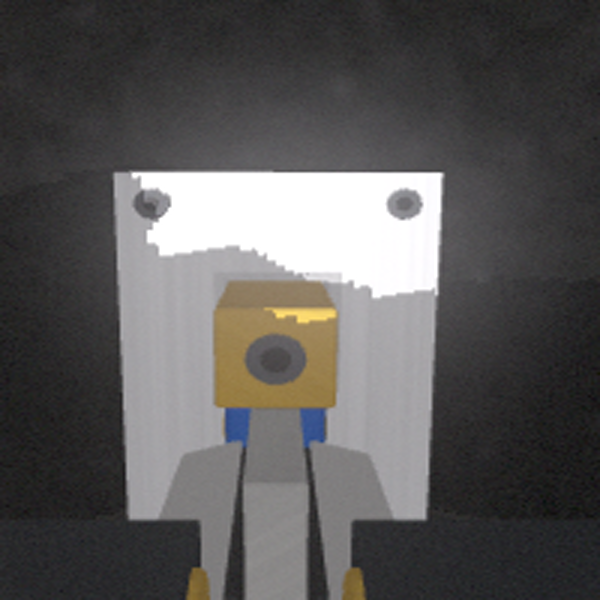

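View pics/s15.png

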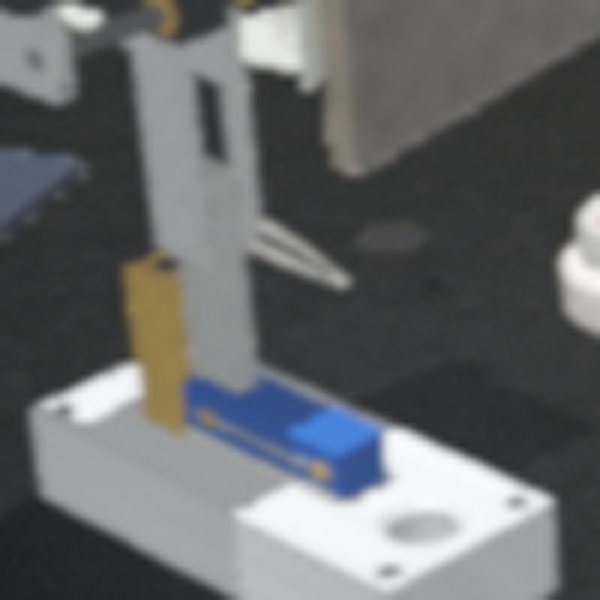

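jog_arm(increments=[{"offset":[0.7,0,0],"fingers":-1,"spin":0},{"offset":[1.4,0,0],"fingers":-1,"spin":0},{"offset":[2,0,0],"fingers":-1,"spin":0},{"offset":[2,0,0],"fingers":-1,"spin":0},{"offset":[2,0,0],"fingers":-1,"spin":0},{"offset":[2,0,0],"fingers":-1,"spin":0},{"offset":[2,0,0],"fingers":-1,"spin":0},{"offset":[2,0,0],"fingers":-1,"spin":0}])

```text
clock: 21.28
eef_pos: [0.4752, 0.098, 0.1077]
tool_rot: [[0.176, 0.984, 0.001], [0.984, -0.176, -0.005], [-0.004, 0.002, -1.0]]
wrist_force: [-3.8, -11.2, 25.2]
opening: 0.0097
```

```bash
python3 -c "
from h import *
to(.4749,.0964,.1078,-10)
s=get_state();print(s['wrist_force']@s['tool_rot'],s['ft_torque']@s['tool_rot'])
im=snapshot('wrist')[:,:,::-1]; cv2.imwrite('pics/w16.png',cv2.resize(im,None,fx=1.4,fy=1.4)); 
crop('scene','s16',160,160,100,100,6)
crop('top','t16',160,120,260,170,3)
to(.4749,.0964,.1078,-10)
"
```

```text
clk 21.28 off [-1.6 -0.  -0.1] spin -0.1 pos [475.2  98.  107.7] yawy -10.13 F [ -3.8 -11.2  25.2] op 9.7 q7 4 tilt [ 0.0012 -0.0045]
[-11.83040939  -1.72284133 -25.17069831] [ 0.85082705 -3.61347234  0.03958573]
clk 21.43 off [-1.6 -0.  -0.1] spin -0.1 pos [475.2  98.  107.7] yawy -10.13 F [ -4.3 -11.6  23.3] op 9.7 q7 4 tilt [ 0.0012 -0.0045]
```

View pics/w16.png

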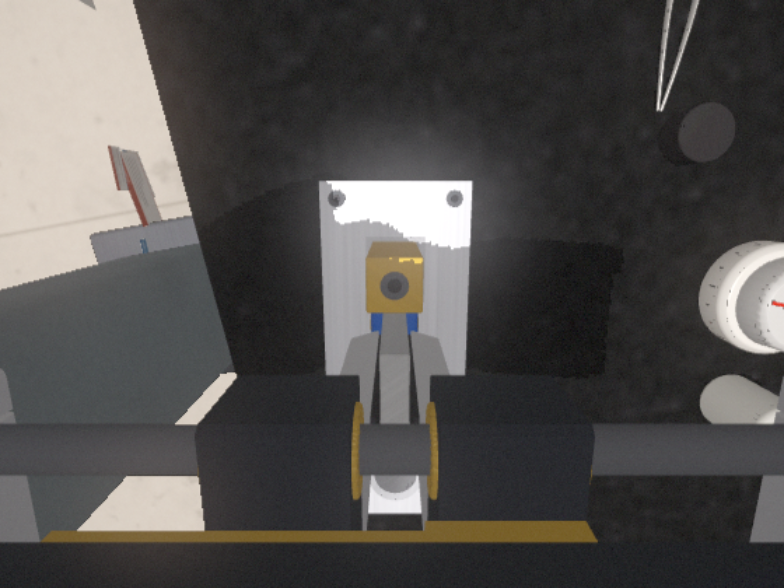

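View pics/s16.png

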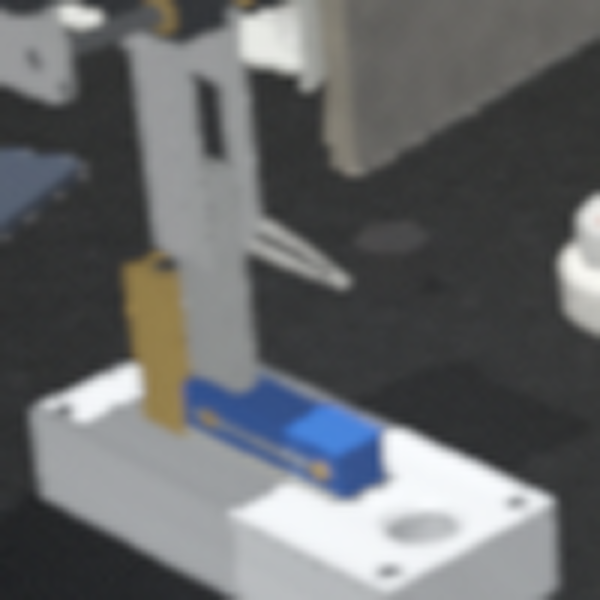

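View pics/t16.png

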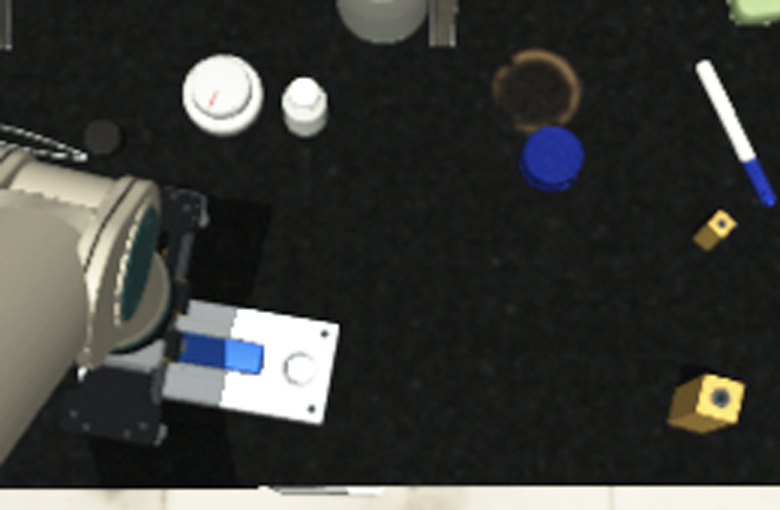

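```bash
python3 -c "
from h import *
to(.4749,.0964,.1078,-10)
print(hand_in())"
```

```text
clk 21.43 off [-1.6 -0.  -0.1] spin -0.1 pos [475.2  98.  107.7] yawy -10.13 F [ -4.3 -11.6  23.3] op 9.7 q7 4 tilt [ 0.0012 -0.0045]
the job is handed in; nothing more can be done
None
```

The middle-sized brass stud stands fully home in the square pocket and is released. The try square is still gripped by its blade and pressed into the corner on the side facing the round pocket. I handed in at 21.4 s of the 64 s allowed.

**Last checks before handing in:**
- **Force:** the wrist read about 12 N against the stud and 23–25 N down on the plate, set with a 60 N grip. Both had held through the last camera looks.
- **Stud:** it touched the pocket floor at the expected height (TCP 60.4 mm against 60.5 mm predicted).
- **Square:** the blade looks centred on the stud's face in the wrist view, and the stock points to the round pocket.
- **Bystanders:** the vial, the blue cap and the other two studs look undisturbed in the top view. I did not locate the rubber stopper to check it separately.

**What disagreed:**
- **Cameras:** the top and scene cameras differed from the wrist camera by 2–4 mm in y. I followed the wrist camera for the fits.
- **Sideways drift:** the first press slid about 1.5 mm off the middle of the face, so I backed off, shifted it and pressed again.
- **Tilt:** the tool leans about 0.3° under the final push, which could lift the far end of the stock by at most about 0.4 mm. No gap shows in the pictures.

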